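# Hang the slicer-insert cassette and put the washed inserts away

## Task

Hang the empty grey cassette by its two hooks in the top slots of the steel stand and press it down until the spring catch locks it. Then slide every slicer insert on the drying mat into a slot of its own, front end first (coloured bar outside), fully home against the back. The steel faces are sharp: hold the inserts by the edges of their plastic frames, keep the fingers off the steel, and leave the other things where they stand.

Things in the scene. Friction and masses are not known exactly. Their poses are not given: they have to be found in the camera images.
- stand: slotted steel stand, fixed: upright panel 90 mm wide (y), 4 mm thick, 187 mm high on a 110 x 120 mm base 6 mm high that reaches forward to x = -0.045. Origin on the worktop under the panel's middle, +z up, front towards -x (the robot); the panel's front face is at x = -0.002
- stand_slots (a point): midpoint of the stand's top pair of slots, at (0, 0, 0.140) in the stand's frame. The slots lie at y = -0.020 and +0.020, 14 mm wide, z = 0.126 to 0.154, right through the panel. The two lower pairs are too low for the cassette
- catch (a joint): brass spring catch, a round nose 5 mm out of the panel's front face at z = 0.094, y = 0; 0 m = out (at rest, and again when snapped over the cassette's lug), up to 0.006 = pushed in. Pressing the cassette past it takes about 3 to 15 N beyond its weight; let go before that, it drops out of the slots
- cassette: loose grey plastic cassette, about 0.45 kg, 104 mm deep (x), 68 mm wide (y), 104 mm high plus grip; starts upright on the worktop, hooks away from the robot. Origin: centre of its underside, +z up, slotted front faces -x. Locked on the stand its origin is at (-0.061, 0, 0.040) in the stand's frame with axes parallel, with about 1.5 mm of play
- cassette_grip (a point): middle of the black grip bar on the cassette's top, at (0, 0, 0.117) in its frame: 64 mm along x, 16 mm thick (y), 26 mm high; take it from above across its thickness
- cassette_hooks (a point): midpoint of the two steel hooks on the back, at (0.067, 0, 0.089) in its frame. Hooks at y = -0.020 and +0.020, 8 mm wide; neck z = 0.086 to 0.092, ending in a lip x = 0.0645 to 0.0695 that hangs down to z = 0.073. With the origin 0.054 to 0.061 above the stand's they pass through the top slots; move in till the back bumpers (x = 0.059) meet the panel, then press down
- cassette_mouth (a point): middle of the cassette's front face, at (-0.052, 0, 0.052) in its frame. Four slots one above another, flat pockets 56 mm wide, 11 mm high, floors at z = 0.010, 0.034, 0.058, 0.082 in the cassette's frame, open at the front face (x = -0.052), ending at the back wall (x = +0.044)
- mat: thin ribbed blue-grey drying mat, fixed, 200 x 460 x 3 mm; origin on the worktop at its centre. The inserts start on it side by side, lying flat, front ends away from the robot
- insert_green: flat slicer insert, 165 mm long (x), 52 mm wide (y), 8 mm thick, 80 g: white frame, steel face with rows of small grater bumps, green bar at the rear. May be absent. Origin: centre of its underside, +x its front end. Fully home (front end on a slot's back wall) its origin is at x = -0.0385 in the cassette's frame and 69 mm stand out; any slot, one insert a slot, either face up
- insert_orange: flat slicer insert, 165 mm long (x), 52 mm wide (y), 8 mm thick, 80 g: white frame, steel face with round raised grater holes, orange bar at the rear. May be absent. Origin: centre of its underside, +x its front end. Fully home (front end on a slot's back wall) its origin is at x = -0.0385 in the cassette's frame and 69 mm stand out; any slot, one insert a slot, either face up
- insert_blue: flat slicer insert, 165 mm long (x), 52 mm wide (y), 8 mm thick, 80 g: white frame, steel face with a black slit with a row of thin teeth, blue bar at the rear. May be absent. Origin: centre of its underside, +x its front end. Fully home (front end on a slot's back wall) its origin is at x = -0.0385 in the cassette's frame and 69 mm stand out; any slot, one insert a slot, either face up
- insert_red: flat slicer insert, 165 mm long (x), 52 mm wide (y), 8 mm thick, 80 g: white frame, steel face with a slanted slicing blade, red bar at the rear. May be absent. Origin: centre of its underside, +x its front end. Fully home (front end on a slot's back wall) its origin is at x = -0.0385 in the cassette's frame and 69 mm stand out; any slot, one insert a slot, either face up
- insert_green_steel: sharp steel face of insert_green, fixed in its frame, same origin and axes: 2 mm thick, 3 mm below the frame's surface, x = -0.0605 to 0.0705, 38 mm wide. Not for the fingers
- insert_orange_steel: sharp steel face of insert_orange, fixed in its frame, same origin and axes: 2 mm thick, 3 mm below the frame's surface, x = -0.0605 to 0.0705, 38 mm wide. Not for the fingers
- insert_blue_steel: sharp steel face of insert_blue, fixed in its frame, same origin and axes: 2 mm thick, 3 mm below the frame's surface, x = -0.0605 to 0.0705, 38 mm wide. Not for the fingers
- insert_red_steel: sharp steel face of insert_red, fixed in its frame, same origin and axes: 2 mm thick, 3 mm below the frame's surface, x = -0.0605 to 0.0705, 38 mm wide. Not for the fingers
- insert_green_bar (a point): centre of the green bar (22 mm along x, full width) at the rear of insert_green, at (-0.0715, 0, 0.004) in its frame; at x = -0.110 in the cassette's frame when fully home
- insert_orange_bar (a point): centre of the orange bar (22 mm along x, full width) at the rear of insert_orange, at (-0.0715, 0, 0.004) in its frame; at x = -0.110 in the cassette's frame when fully home
- insert_blue_bar (a point): centre of the blue bar (22 mm along x, full width) at the rear of insert_blue, at (-0.0715, 0, 0.004) in its frame; at x = -0.110 in the cassette's frame when fully home
- insert_red_bar (a point): centre of the red bar (22 mm along x, full width) at the rear of insert_red, at (-0.0715, 0, 0.004) in its frame; at x = -0.110 in the cassette's frame when fully home
- spice_black: spice jar with a black cap, 41 mm across, 105 mm tall, a bystander; origin at the centre of its underside
- salt_mill: salt shaker with grey cap, 44 mm across, 90 mm tall, a bystander; origin at the centre of its underside

How it is judged:
On the way, in this order (a step that is already met when the one before it is completed fails the run):
1. the cassette hangs in the stand's top slots, pressed down and locked by the catch (z of cassette in the frame of stand between 0.035 and 0.0415 m and x of cassette in the frame of stand between -0.0665 and -0.058 m and y of cassette in the frame of stand between -0.006 and 0.006 m and angle between the z axis of cassette and the z axis of stand, either way round below 0.07 rad and value of joint catch below 0.0015 m), for 0.3 s.
2. every insert is fully home in the cassette (x of insert_green_bar in the frame of cassette between -0.1155 and -0.1045 m and y of insert_green in the frame of cassette between -0.005 and 0.005 m and z of insert_green in the frame of cassette between 0.005 and 0.096 m and angle between the x axis of each of insert_green, insert_orange, insert_blue, insert_red and the x axis of cassette, either way round below 0.08 rad and x of insert_orange_bar in the frame of cassette between -0.1155 and -0.1045 m and y of insert_orange in the frame of cassette between -0.005 and 0.005 m and z of insert_orange in the frame of cassette between 0.005 and 0.096 m and x of insert_blue_bar in the frame of cassette between -0.1155 and -0.1045 m and y of insert_blue in the frame of cassette between -0.005 and 0.005 m and z of insert_blue in the frame of cassette between 0.005 and 0.096 m and x of insert_red_bar in the frame of cassette between -0.1155 and -0.1045 m and y of insert_red in the frame of cassette between -0.005 and 0.005 m and z of insert_red in the frame of cassette between 0.005 and 0.096 m), for 0.2 s.
At the end, for the whole second after the job is handed in: Cassette locked on the stand: origin 35-41.5 mm up in the stand's frame, x -66.5 to -58, y within 6 mm, upright within 0.07 rad, catch out. Every insert present in a slot, coloured bar outside, within 5.5 mm of fully home, parallel within 0.08 rad. All at rest (all of step 1 and all of step 2 and linear speed of each of cassette, insert_green, insert_orange, insert_blue, insert_red below 0.02 m/s); the robot touches nothing.
It fails at once if the fingers press on the steel face of an insert (over 1 N) (contact force between the fingers and insert_green_steel above 1 N or contact force between the fingers and insert_orange_steel above 1 N or contact force between the fingers and insert_blue_steel above 1 N or contact force between the fingers and insert_red_steel above 1 N).
It fails at once if a bystander is moved more than 30 mm or tipped over (distance of any of spice_black, salt_mill from where it was at the start of the episode above 0.03 m or angle between any of spice_black, salt_mill's own z axis and vertical above 0.5 rad).
Of insert_green, insert_orange, insert_blue, insert_red only 3 to 4 are there at a start; the rules pass over those that are not, and their reading is None.
At some moment in a run one of cassette, insert_green, insert_orange, insert_blue, insert_red may be knocked a few centimetres aside while the robot is not near it.
Once in a run the grip may slacken for a moment while it holds something.
It also fails if it takes over 210 s, if anything falls off the work surface, if the arm or the gripper's body presses on something with over 40 N, if the wrist force passes 120 N, or if a joint passes its speed limit or range.

## Robot

A 6-joint arm with a two-finger parallel gripper is mounted at the origin on a cart in front of the work surface, level with it; the furniture and walls round the work are solid. World frame = base frame: x ahead of the robot, y to its left, z up, the work surface at z = 0. Lengths are in m, angles in rad, forces in N, time in s.
With the tool pointing down it reaches from about 0.35 to 0.85 m from the base axis. Payload 8.1 kg.
Tool frame: the origin (TCP) lies at the very end of the fingers, on their centre line; the grasp point (between the pads) lies 19 mm behind it; z points along the fingers, y is the line along which they close (so a half turn about z gives the same grasp; the last joint's range is limited). The gripper opens to 93 mm and grips with 3 to 60 N. Pads are 15 mm wide; open, the fingers measure 128 mm over their backs; the gripper's body (75 mm by 188 mm) begins 65 mm behind the grasp point.
Start: joints at [1.018, 0.13, 1.488, -0, 1.523, -0.085], TCP at [0.271, 0.536, 0.219] pointing down, gripper open.
Joint ranges: [-2.96, 2.96], [-0.89, 2.26], [0.02, 2.5], [-1.34, 4.48], [0, 2.73], [-2.66, 2.66]. Speed limits (rad/s): [2.39, 2.39, 2.79, 3.14, 3.14, 3.14].

## Interface

Orientations are given as a unit quaternion [x, y, z, w].
In Python, from plant import manip gives the robot as it stands.
- The arm moves only by the shell command python3 inch.py 'ROWS' [OPENING] [FORCE]. ROWS is a JSON list of rows, 1 to 12 of them, each written [[dx, dy, dz], [rx, ry, rz]]: dx, dy, dz in shares of 0.5 m (1.0 is 0.5 m), then a rotation vector rx, ry, rz in a scale on which 1.0 is 4 rad; each row shifts and turns the commanded pose from where the row before left it, along the tool's axes as they then stand; what a row does not reach is not made up. A row lasts 1/12 s, in which the tool goes at most 0.0417 m and 0.125 rad, less where a joint would pass 70% of its speed; a pose out of reach is approached as far as the arm can. OPENING is the opening from 0.0 (shut) to 1.0 (fully open), set as the command begins (- or left out keeps the last). The fingers move at their own pace and stop on an object; FORCE is the grip in N (left out, the last holds). Time passes only in rows, so rows that do not move let the fingers close. It prints the time, the measured TCP pose, the force, the opening and the grip force at its end. Input that does not fit is refused with a message, and nothing moves.
- manip.state(): the state, without advancing time (a new reading comes with each control period).
- manip.snapshot(name): name is "scene" or "top"; returns the picture (480x640x3 uint8, red, green, blue); there is no depth.
- manip.camera_info(name): a dict with "fx", "fy", "cx", "cy" (pixels), "dist" ([k1, k2, p1, p2, k3] as OpenCV has them; the pictures are not rectified), "R" (3x3) and "t" (3): a world point X has camera coordinates R X + t. Camera axes: x right, y down, z forward; pixel columns grow to the right and rows downward; lengths in m; the calibration is good to about 2 mm. A picture is of the moment at which its call begins. camera_info takes no time and is no camera call.
- manip.sign_off(): hands the job in; it is judged then, once.
The state is a dict: "time": time; "joint_pos": joint angles; "joint_vel": joint speeds; "joint_torque": joint torques, N m; "eef_pos": TCP position; "eef_rot": TCP orientation; "wrist_force": force on the tool from outside, world axes, zero at the start; "moment": the same for the moment, N m; "opening": opening from 0.0 (shut) to 1.0 (fully open); "grip_force": force on a finger pad.
Only numpy, scipy, OpenCV 4.12 (cv2) and the standard library are available. Lean on these libraries where they do the work, as an engineer would, in place of code of your own. Each camera call takes 0.05 s, during which the arm holds its last target. There are 200 camera calls.

## Working session

There is one attempt and no reset: what is moved stays moved. The work goes in short steps, Python scripts to look and compute and a shell command to move; the robot and the scene stay as the last step left them, time stands still between calls to the robot, and variables do not carry over. Pictures are saved under pics/ and viewed, at most 14 in all, crops included, and the job is handed in when it is done.

```bash
ls; mkdir -p pics
python3 - <<'E'
from plant import manip
import cv2
for n in ("scene","top"):
    im=manip.snapshot(n); cv2.imwrite(f"pics/{n}0.png",im[:,:,::-1]); c=manip.camera_info(n); print(n,c)
print(manip.state())
E
```

```text
inch.py
pics
plant.py
scene {'fx': 490.1287641986142, 'fy': 490.1287641986142, 'cx': 321.10488301937625, 'cy': 242.11541900306383, 'dist': array([0.00543643, 0.        , 0.        , 0.        , 0.        ]), 'R': array([[ 0.79214407, -0.61030649,  0.00581044],
       [-0.34503676, -0.45565088, -0.82056804],
       [ 0.50344553,  0.6480033 , -0.57151931]]), 't': array([-0.51230025,  0.27303855,  0.83474477])}
top {'fx': 517.2117447154315, 'fy': 517.2117447154315, 'cx': 321.4169498480555, 'cy': 248.2557341965931, 'dist': array([-0.04932585,  0.        ,  0.        ,  0.        ,  0.        ]), 'R': array([[ 0.00289613, -0.99997053, -0.00710954],
       [-0.99376244, -0.00208542, -0.11149825],
       [ 0.11148014,  0.00738811, -0.9937392 ]]), 't': array([-0.05571475,  0.6040302 ,  1.27010349])}
{'time': 0.1, 'joint_pos': array([ 1.01761039e+00,  1.31088795e-01,  1.48913733e+00, -2.57427092e-05,
        1.52300749e+00, -8.53640121e-02]), 'joint_vel': array([-0.00149007, -0.00218828, -0.00070416,  0.00048387, -0.00015788,
        0.00092102]), 'joint_torque': array([ 1.15266317e-03, -5.61348581e+01, -4.93087184e+01,  7.69998855e-02,
        2.92705680e-02, -8.09930657e-05]), 'eef_pos': array([0.27027022, 0.53511742, 0.21770861]), 'eef_rot': array([ 2.31783058e-01,  9.72767157e-01, -7.83054617e-04, -2.45325632e-04]), 'wrist_force': array([-0.44810826,  0.32015656, -0.02348566]), 'moment': array([-0.02397318,  0.03023906, -0.04725295]), 'grip_force': 0.0, 'opening': 1.0005969822778706}
```

View pics/scene0.png

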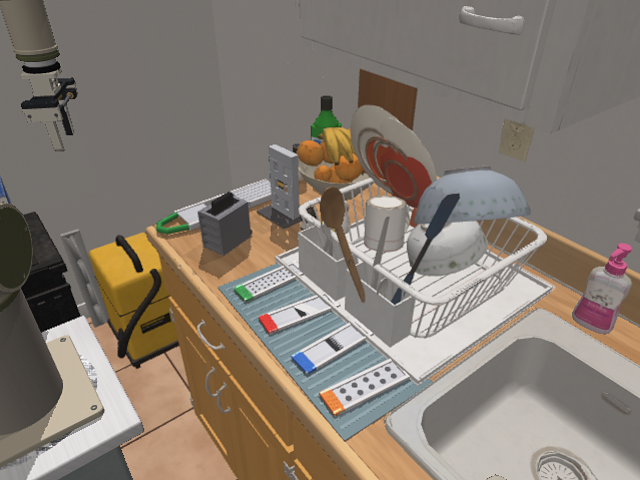

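View pics/top0.png

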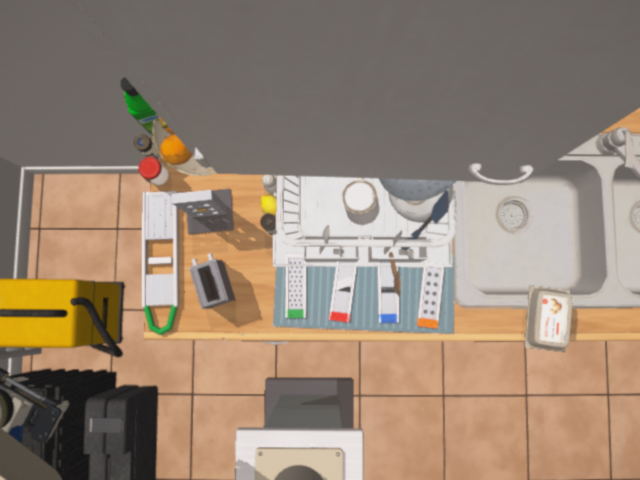

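The scene view has the cassette at about (225,222), the stand panel at (283,183), and the inserts green, red, blue and orange running left to right on the mat. In the top view the cassette is at (211,280), the stand at (208,212), and the jars at (268,185) and (267,222).

```bash
cat > h.py <<'E'
import numpy as np, cv2
from plant import manip
def cam(n):
    c=manip.camera_info(n); K=np.array([[c['fx'],0,c['cx']],[0,c['fy'],c['cy']],[0,0,1]]); return K,np.array(c['dist']),np.array(c['R']),np.array(c['t'])
def ray(n,px):
    K,d,R,t=cam(n); u=cv2.undistortPoints(np.array(px,float).reshape(-1,1,2),K,d).reshape(-1,2)
    return -R.T@t, np.c_[u,np.ones(len(u))]@R
def onz(n,px,z):
    C,D=ray(n,px); return C+D*((z-C[2])/D[:,2])[:,None]
def tri(p,q):  # scene pixel, top pixel
    (C1,D1),(C2,D2)=ray('scene',[p]),ray('top',[q]); a,b=D1[0],D2[0]
    s=np.linalg.lstsq(np.c_[a,-b],C2-C1,rcond=None)[0]; P,Q=C1+s[0]*a,C2+s[1]*b
    return (P+Q)/2, np.linalg.norm(P-Q)
def proj(n,X):
    K,d,R,t=cam(n); return cv2.projectPoints(np.array(X,float).reshape(-1,1,3),cv2.Rodrigues(R)[0],t,K,d)[0].reshape(-1,2)
RNG={'green':(50,75),'orange':(8,17),'blue':(105,125),'red':(172,183)}
def mask(im,name,roi):
    h=cv2.cvtColor(im,cv2.COLOR_RGB2HSV); lo,hi=RNG[name]; H=h[:,:,0].astype(int); H=np.where((H<5)&(hi>180),H+180,H)
    m=((H>=lo)&(H<=hi+ (5 if hi>180 else 0))&(h[:,:,1]>150)&(h[:,:,2]>90)).astype(np.uint8)
    r=np.zeros_like(m); x0,y0,x1,y1=roi; r[y0:y1,x0:x1]=m[y0:y1,x0:x1]; return r
def blob(m):
    n,l,s,c=cv2.connectedComponentsWithStats(m); i=1+np.argmax(s[1:,4]); return c[i],s[i,4],(l==i).astype(np.uint8)
E
python3 - <<'E'
from h import *
t=manip.snapshot('top'); s=manip.snapshot('scene')
for n in RNG:
    for cn,im,roi in (('top',t,(270,300,455,335)),('scene',s,(220,270,430,420))):
        c,a,l=blob(mask(im,n,roi)); r=cv2.minAreaRect(cv2.findNonZero(l)); 
        print(n,cn,c.round(1),a,onz(cn,[c],.011)[0].round(4), onz(cn,cv2.boxPoints(r),.011)[:,:2].round(3).tolist())
a=cv2.resize(t[160:320,130:290],(600,600),interpolation=cv2.INTER_CUBIC)
b=cv2.resize(s[130:270,180:320],(600,600),interpolation=cv2.INTER_CUBIC)
cv2.imwrite('pics/ct.png',a[:,:,::-1]);cv2.imwrite('pics/cs.png',b[:,:,::-1])
E
```

```text
Traceback (most recent call last):
  File "h.py", line 22, in blob
    n,l,s,c=cv2.connectedComponentsWithStats(m); i=1+np.argmax(s[1:,4]); return c[i],s[i,4],(l==i).astype(np.uint8)
                                                     ~~~~~~~~~^^^^^^^^^
ValueError: attempt to get argmax of an empty sequence
```

Run:
```python
from h import *
t=manip.snapshot('top'); s=manip.snapshot('scene')
ht=cv2.cvtColor(t,cv2.COLOR_RGB2HSV);hs=cv2.cvtColor(s,cv2.COLOR_RGB2HSV)
for x,y in ((295,313),(340,317),(388,319),(428,323)): print(ht[y,x])
for x,y in ((245,292),(268,322),(304,361),(332,403)): print(hs[y,x])
a=cv2.resize(t[160:320,130:290],(600,600),interpolation=cv2.INTER_CUBIC)
b=cv2.resize(s[130:270,180:320],(600,600),interpolation=cv2.INTER_CUBIC)
cv2.imwrite('pics/ct.png',a[:,:,::-1]);cv2.imwrite('pics/cs.png',b[:,:,::-1])
```

```text
[ 64 140 177]
[  2 189 237]
[110 164 215]
[ 15 206 238]
[ 67 127 153]
[  1 185 226]
[109 165 203]
[ 12 177 236]
```

View pics/ct.png

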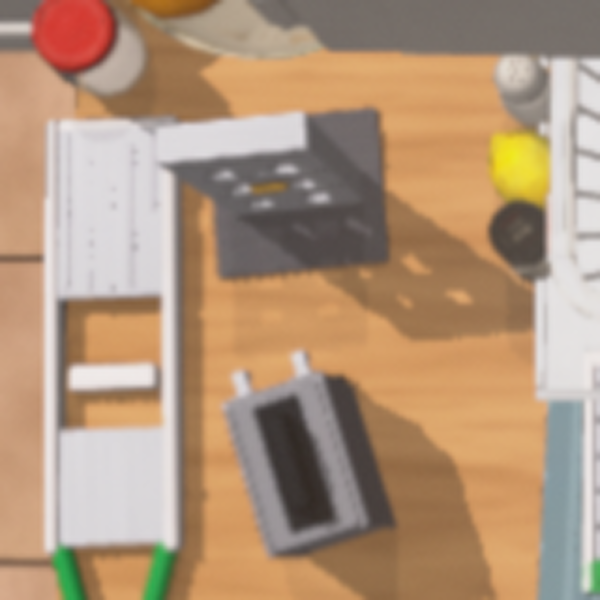

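View pics/cs.png

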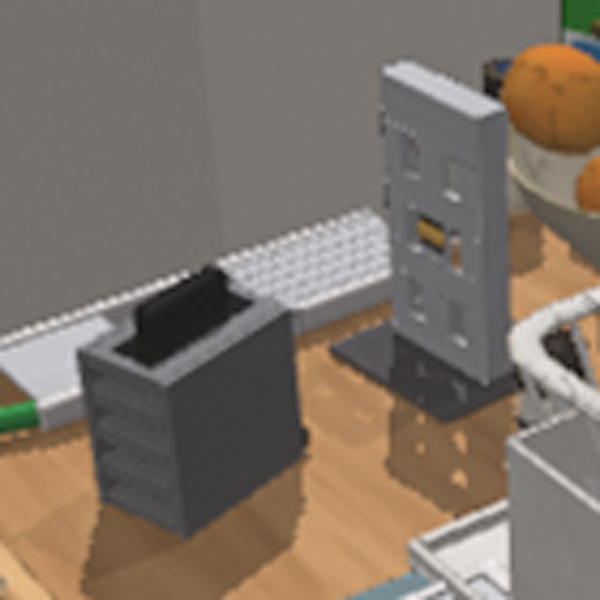

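The crops show the stand slightly yawed, with its base corners at top-crop (387,262), (220,277) and (380,108). The panel's front top edge runs (160,163)–(308,148). The cassette is yawed about 15°, its top corners are (228,405), (325,372), (366,527) and (275,555), and its hooks face the stand.

```bash
sed -i "s/'green':(50,75),'orange':(8,17),'blue':(105,125),'red':(172,183)/'green':(55,75),'orange':(8,18),'blue':(105,118),'red':(177,184)/; s/>150)&(h\[:,:,2\]>90)/>105)\&(h[:,:,2]>90)/" h.py
python3 - <<'E'
from h import *
np.set_printoptions(suppress=True)
t=manip.snapshot('top'); s=manip.snapshot('scene')
for n in RNG:
    for cn,im,roi in (('top',t,(285,290,445,332)),('scene',s,(225,270,350,420))):
        c,a,l=blob(mask(im,n,roi)); r=cv2.minAreaRect(cv2.findNonZero(l)); 
        print(n,cn,c.round(1),a,onz(cn,[c],.011)[0].round(4), onz(cn,cv2.boxPoints(r),.011)[:,:2].round(3).tolist())
T=lambda p:np.array(p)*160/600+[129.6,159.6]
S=lambda p:np.array(p)*140/600+[179.6,129.6]
def ln(name,p,z):
    q=onz('top',T(p),z); print(name,q[:,:2].round(4).tolist(),'mean',q.mean(0)[:2].round(4))
    return q
q=ln('casstop',[(228,405),(325,372),(366,527),(275,555)],.104)
d=q[0]-q[3];e=q[1]-q[2];print('yaw',np.arctan2(d[1],d[0]),np.arctan2(e[1],e[0]),'len',np.linalg.norm(d),np.linalg.norm(q[0]-q[1]))
q=ln('grip',[(255,403),(297,397),(332,520),(292,533)],.130)
d=q[0]-q[3];e=q[1]-q[2];print('yaw',np.arctan2(d[1],d[0]),np.arctan2(e[1],e[0]))
q=ln('base',[(380,108),(387,262),(220,277)],.006)
print(np.arctan2(*(q[0]-q[1])[1::-1]),np.arctan2(*(q[2]-q[1])[1::-1])-np.pi/2)
q=ln('panelfront top',[(160,163),(308,148)],.187)
d=q[0]-q[1];print(np.arctan2(d[1],d[0])-np.pi/2,np.linalg.norm(d))
for n,a,b in (('gold catch',(432,234),(268,187)),('pTL',(385,72),(160,163)),('pTR',(503,108),(308,148)),('casFL',(80,352),(228+47,555)),('casFR',(168,385),(366,527)),('casBR',(293,308),(325,372))):
    print(n,tri(S(a),T(b)))
print('cass bottom FR/ FL scene', onz('scene',S([(185,537),(100,500),(305,458)]),0)[:,:2].round(4).tolist())
print('stand scene panel bottom', onz('scene',S([(492,382),(395,335)]),0.006)[:,:2].round(4).tolist(),'base', onz('scene',S([(330,352),(440,418)]),0.006)[:,:2].round(4).tolist())
print('panel top scene', onz('scene',S([(385,72),(503,108)]),0.187)[:,:2].round(4).tolist())
E
```

```text
green top [295.3 313.5] 110 [0.4404 0.0116 0.011 ] [[0.449, 0.03], [0.449, -0.005], [0.432, -0.005], [0.431, 0.03]]
green scene [243.1 292.1] 137 [0.4414 0.0089 0.011 ] [[0.431, 0.032], [0.451, 0.042], [0.452, -0.013], [0.432, -0.022]]
orange top [314.9 330.1] 190 [ 0.3989 -0.0382  0.011 ] [[0.396, 0.037], [0.404, 0.037], [0.404, -0.162], [0.397, -0.162]]
orange scene [255.7 377.7] 5504 [ 0.342  -0.2059  0.011 ] [[0.258, -0.248], [0.401, 0.015], [0.57, -0.113], [0.388, -0.347]]
blue top [388.2 318. ] 132 [ 0.4297 -0.2233  0.011 ] [[0.44, -0.205], [0.44, -0.241], [0.42, -0.241], [0.42, -0.205]]
blue scene [303.4 362.2] 267 [ 0.4298 -0.2282  0.011 ] [[0.418, -0.205], [0.441, -0.198], [0.441, -0.253], [0.419, -0.259]]
red top [338.9 316.5] 150 [ 0.4331 -0.0988  0.011 ] [[0.426, -0.075], [0.447, -0.078], [0.441, -0.124], [0.419, -0.121]]
red scene [267.7 322.8] 200 [ 0.433  -0.1023  0.011 ] [[0.426, -0.076], [0.45, -0.072], [0.44, -0.128], [0.418, -0.13]]
casstop [[0.5492, 0.2577], [0.5704, 0.1961], [0.4723, 0.1678], [0.4545, 0.2251]] mean [0.5116 0.2117]
yaw 0.3320501529149061 0.2817935
[... 480 characters left out ...]
]), np.float64(0.0027707560959544762))
pTL (array([0.69141393, 0.28119859, 0.18527884]), np.float64(0.004849609961141915))
pTR (array([0.70393897, 0.18658465, 0.19282704]), np.float64(0.01674090002484999))
casFL (array([0.45487119, 0.22499076, 0.10340666]), np.float64(0.000901568884531094))
casFR (array([0.47487769, 0.16647972, 0.10378688]), np.float64(0.005706046733401763))
casBR (array([0.57131313, 0.19564313, 0.10403329]), np.float64(0.002052396798088622))
cass bottom FR/ FL scene [[0.4775, 0.1698], [0.4557, 0.2316], [0.5723, 0.1975]]
stand scene panel bottom [[0.7046, 0.1921], [0.6874, 0.2765]] base [[0.6429, 0.2837], [0.6557, 0.1775]]
panel top scene [[0.6915, 0.2767], [0.7187, 0.1932]]
```

```bash
cat >> h.py <<'E'
from scipy.spatial.transform import Rotation as Ro
def go(x,y,z,psi,show=True):
    "rotation vector (tool axes), then translation along the tool axes after that turn"
    s=manip.state(); R=Ro.from_quat(s['eef_rot']); c,k=np.cos(psi),np.sin(psi)
    G=Ro.from_matrix(np.array([[-c,-k,0],[-k,c,0],[0,0,-1]]))
    v=(R.inv()*G).as_rotvec(); d=np.array([x,y,z])-s['eef_pos']
    print('rot',v.round(4),'then move',G.inv().apply(d).round(4),'| now',s['eef_pos'].round(4),'t',round(s['time'],1),'j6',s['joint_pos'][5].round(2))
E
python3 -c "
from h import *
go(.5115,.2095,.20,.303); print(np.arctan2(*onz('top',[[388,318],[391,268]],.011)[[1,0]].ptp(0)[[1,0]]) if 0 else '')"
```

```text
rot [-3.000e-04 -1.000e-04 -7.708e-01] then move [-0.1328 -0.383   0.0185] | now [0.2705 0.5355 0.2185] t 0.4 j6 -0.09
```

Careful with the scale: shifts go in shares of 0.5 m and turns go in shares of 4 rad. That gives: -0.11 rad / 4 = -0.0275.

```bash
python3 inch.py '[[[0, 0, 0], [0, 0, -0.0275]], [[0, 0, 0], [0, 0, -0.0275]], [[0, 0, 0], [0, 0, -0.0275]], [[0, 0, 0], [0, 0, -0.0275]], [[0, 0, 0], [0, 0, -0.0275]], [[0, 0, 0], [0, 0, -0.0275]], [[0, 0, 0], [0, 0, -0.0275]]]' 1.0; python3 inch.py '[[[-0.0266, -0.0766, 0.0036], [0, 0, 0]], [[-0.0266, -0.0766, 0.0036], [0, 0, 0]], [[-0.0266, -0.0766, 0.0036], [0, 0, 0]], [[-0.0266, -0.0766, 0.0036], [0, 0, 0]], [[-0.0266, -0.0766, 0.0036], [0, 0, 0]], [[-0.0266, -0.0766, 0.0036], [0, 0, 0]], [[-0.0266, -0.0766, 0.0036], [0, 0, 0]], [[-0.0266, -0.0766, 0.0036], [0, 0, 0]], [[-0.0266, -0.0766, 0.0036], [0, 0, 0]], [[-0.0266, -0.0766, 0.0036], [0, 0, 0]], [[0, 0, 0], [0, 0, 0]]]'; python3 -c "
from h import *
go(.5115,.2095,.108,.303)"
```

```text
time: 0.98
eef_pos: [0.2705, 0.5355, 0.2186]
eef_rot: [-0.153, 0.988, 0.0, 0.0]
wrist_force: [0.3, -0.4, 0.4]
opening: 1.0
grip_force: 0.0
time: 1.9
eef_pos: [0.5148, 0.2035, 0.2003]
eef_rot: [-0.148, 0.989, -0.001, 0.0]
wrist_force: [-0.0, 1.3, -1.0]
opening: 1.001
grip_force: 0.0
rot [-0.0028  0.0005 -0.0064] then move [0.0014 0.0067 0.0923] | now [0.5148 0.2035 0.2003] t 1.9 j6 -1.58
```

In the tool's units: 0.0243 m / 0.5 = 0.0486, 0.024 m / 0.5 = 0.048.

```bash
python3 inch.py '[[[0.0028, 0.0134, 0.04], [0, 0, 0]], [[0, 0, 0.048], [0, 0, 0]], [[0, 0, 0.048], [0, 0, 0]], [[0, 0, 0.0486], [0, 0, 0]], [[0, 0, 0], [0, 0, 0]], [[0, 0, 0], [0, 0, 0]]]'; python3 inch.py '[[[0, 0, 0], [0, 0, 0]], [[0, 0, 0], [0, 0, 0]], [[0, 0, 0], [0, 0, 0]], [[0, 0, 0], [0, 0, 0]], [[0, 0, 0], [0, 0, 0]], [[0, 0, 0], [0, 0, 0]], [[0, 0, 0], [0, 0, 0]], [[0, 0, 0], [0, 0, 0]]]' 0.0 45;  python3 -c "
from h import *
go(.5115,.2095,.108,.303)
for n in ('scene','top'):cv2.imwrite('pics/g1%s.png'%n,manip.snapshot(n)[:,:,::-1])"
```

```text
time: 2.4
eef_pos: [0.5067, 0.2154, 0.1072]
eef_rot: [-0.151, 0.989, -0.0, -0.002]
wrist_force: [0.3, -0.4, -0.2]
opening: 0.997
grip_force: 0.0
time: 3.07
eef_pos: [0.5082, 0.2155, 0.1084]
eef_rot: [-0.151, 0.989, -0.0, 0.0]
wrist_force: [0.1, -0.1, -0.2]
opening: 0.476
grip_force: 0.0
rot [-0.      0.     -0.0008] then move [-0.0014 -0.0067  0.0004] | now [0.5082 0.2155 0.1084] t 3.1 j6 -1.56
```

In the tool's units: -0.0067 m / 0.5 = -0.0134, -0.0014 m / 0.5 = -0.0028.

```bash
python3 inch.py '[[[-0.0028, -0.0134, 0], [0, 0, 0]], [[0, 0, 0], [0, 0, 0]], [[0, 0, 0], [0, 0, 0]], [[0, 0, 0], [0, 0, 0]], [[0, 0, 0], [0, 0, 0]], [[0, 0, 0], [0, 0, 0]], [[0, 0, 0], [0, 0, 0]], [[0, 0, 0], [0, 0, 0]], [[0, 0, 0], [0, 0, 0]], [[0, 0, 0], [0, 0, 0]]]' 0.0 45;  python3 -c "
from h import *
go(.5115,.2095,.108,.303)"
```

```text
time: 4.0
eef_pos: [0.5112, 0.2094, 0.1079]
eef_rot: [-0.151, 0.989, -0.0, -0.0]
wrist_force: [-0.0, -0.7, -4.3]
opening: 0.169
grip_force: 45.0
rot [-0.0001 -0.0007 -0.0008] then move [-0.0003  0.0001 -0.0001] | now [0.5112 0.2094 0.1079] t 4.0 j6 -1.58
```

In the tool's units: -0.02 m / 0.5 = -0.04, -0.0175 m / 0.5 = -0.035, 0.07 rad / 4 = 0.0175.

```bash
python3 inch.py '[[[0, 0, -0.04], [0, 0, 0]], [[0, 0, -0.04], [0, 0, 0]], [[0, 0, -0.035], [0, 0, 0]], [[0, 0, 0], [0, 0, 0.0175]], [[0, 0, 0], [0, 0, 0.0175]], [[0, 0, 0], [0, 0, 0.017]], [[0, 0, 0], [0, 0, 0]], [[0, 0, 0], [0, 0, 0]], [[0, 0, 0], [0, 0, 0]]]';  python3 -c "
from h import *
go(.5895,.2269,.1655,.095)"
```

```text
time: 4.75
eef_pos: [0.5112, 0.2095, 0.1655]
eef_rot: [-0.048, 0.999, -0.0, -0.0]
wrist_force: [-0.2, -0.0, -5.0]
opening: 0.166
grip_force: 45.0
rot [-0.0001 -0.0007  0.0015] then move [-0.0796  0.0099 -0.    ] | now [0.5112 0.2095 0.1655] t 4.8 j6 -1.37
```

In the tool's units: -0.02 m / 0.5 = -0.04, -0.0196 m / 0.5 = -0.0392.

```bash
python3 inch.py '[[[-0.04, 0.005, 0], [0, 0, 0]], [[-0.04, 0.005, 0], [0, 0, 0]], [[-0.04, 0.005, 0], [0, 0, 0]], [[-0.0392, 0.0048, 0], [0, 0, 0]], [[0, 0, 0], [0, 0, 0]], [[0, 0, 0], [0, 0, 0]], [[0, 0, 0], [0, 0, 0]], [[0, 0, 0], [0, 0, 0]]]';  python3 - <<'E'
from h import *
go(.5895,.2269,.1655,.095)
t=manip.snapshot('top'); s=manip.snapshot('scene')
a=cv2.resize(t[170:280,150:260],(600,600),interpolation=cv2.INTER_CUBIC)
b=cv2.resize(s[130:260,190:320],(600,600),interpolation=cv2.INTER_CUBIC)
cv2.imwrite('pics/h1.png',np.hstack([cv2.resize(a,(400,400)),cv2.resize(b,(400,400))])[:,:,::-1])
E
```

```text
time: 5.42
eef_pos: [0.589, 0.2267, 0.1656]
eef_rot: [-0.047, 0.999, -0.0, -0.0]
wrist_force: [1.0, -0.9, -4.9]
opening: 0.169
grip_force: 45.0
rot [-0.0001 -0.0009 -0.0001] then move [-0.0005  0.0001  0.0001] | now [0.589  0.2267 0.1656] t 5.4 j6 -1.38
```

View pics/h1.png

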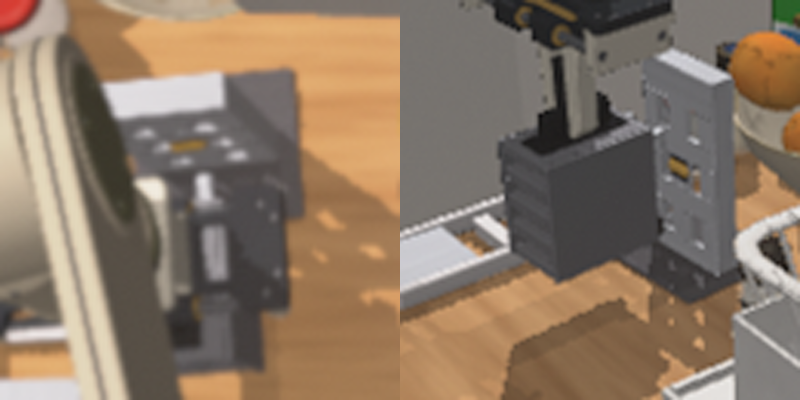

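Run:
```python
from h import *
np.set_printoptions(suppress=True)
def W(P,o,psi): 
    c,k=np.cos(psi),np.sin(psi); P=np.array(P,float); return np.c_[P[:,0]*c-P[:,1]*k+o[0],P[:,0]*k+P[:,1]*c+o[1],P[:,2]+o[2]]
pts={'pTL':(-.002,.045,.187),'pTR':(-.002,-.045,.187),'pBR':(-.002,-.045,.006),'catch':(-.006,0,.094),'slL':(-.002,.02,.14),'slR':(-.002,-.02,.14),'bFR':(-.045,-.06,.006),'bBR':(.065,-.06,.006)}
T=lambda p:((p-[150,170])*400/110).round(0); S=lambda p:((p-[190,130])*400/130+[400,0]).round(0)
X=W(list(pts.values()),(.695,.237,0),.095)
for k,a,b in zip(pts,T(proj('top',X)),S(proj('scene',X))): print(k,a,b)
c=manip.state()['eef_pos']
pc={'hookR':(.067,-.02,.092),'cTFR':(-.052,-.034,.104),'cTBR':(.052,-.034,.104),'cTFL':(-.052,.034,.104),'cBFR':(-.052,-.034,0),'cBBR':(.052,-.034,0)}
X=W(list(pc.values()),(c[0],c[1],c[2]-.108),.095)
for k,a,b in zip(pc,T(proj('top',X)),S(proj('scene',X))): print(k,a,b)
t=manip.snapshot('top'); s=manip.snapshot('scene')
a=cv2.resize(t[180:250,170:240],(560,560),interpolation=cv2.INTER_CUBIC); cv2.imwrite('pics/h2.png',a[:,:,::-1])
```

```text
pTL [ 81. 121.] [638.  49.]
pTR [225. 107.] [708.  84.]
pBR [280. 159.] [714. 276.]
catch [189. 148.] [674. 169.]
slL [141. 131.] [660. 110.]
slR [202. 126.] [690. 126.]
bFR [305. 216.] [687. 301.]
bBR [294.  66.] [783. 255.]
hookR [203. 180.] [654. 129.]
cTFR [233. 362.] [541. 170.]
cTBR [222. 198.] [650. 127.]
cTFL [125. 372.] [490. 139.]
cBFR [266. 373.] [553. 286.]
cBBR [255. 222.] [656. 240.]
```

View pics/h2.png

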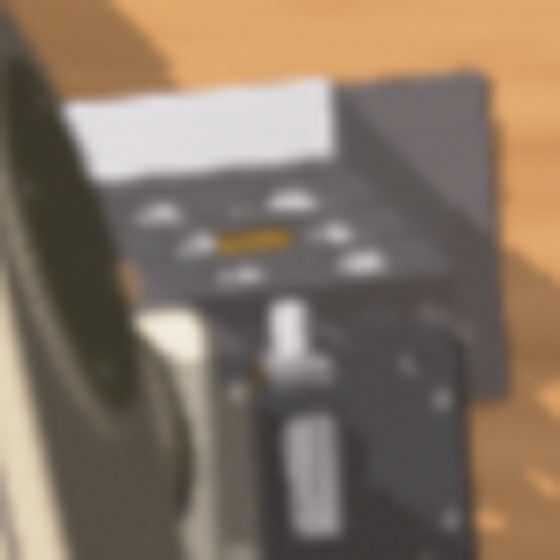

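Predictions and picture agree to about 1 px. The hook is at (288,300–350) and the top slots are at (158,213) and (293,200) in the crop, so they line up in y. Moving in now.

In the tool's units: -0.006 m / 0.5 = -0.012.

```bash
python3 inch.py '[[[-0.012, 0, 0], [0, 0, 0]], [[-0.012, 0, 0], [0, 0, 0]], [[-0.012, 0, 0], [0, 0, 0]], [[-0.012, 0, 0], [0, 0, 0]], [[-0.012, 0, 0], [0, 0, 0]], [[-0.012, 0, 0], [0, 0, 0]], [[0, 0, 0], [0, 0, 0]], [[0, 0, 0], [0, 0, 0]]]';  python3 inch.py '[[[-0.004, 0, 0], [0, 0, 0]], [[-0.004, 0, 0], [0, 0, 0]], [[-0.004, 0, 0], [0, 0, 0]], [[0, 0, 0], [0, 0, 0]], [[0, 0, 0], [0, 0, 0]]]';python3 -c "
from h import *
go(.6343,.2312,.1655,.095);print(manip.state()['moment'])"
```

```text
time: 6.28
eef_pos: [0.6259, 0.2302, 0.1655]
eef_rot: [-0.047, 0.999, -0.0, -0.0]
wrist_force: [-0.1, 0.9, -5.1]
opening: 0.167
grip_force: 45.0
time: 6.7
eef_pos: [0.6317, 0.2308, 0.1659]
eef_rot: [-0.047, 0.999, 0.0, 0.0]
wrist_force: [0.8, -0.4, -5.4]
opening: 0.166
grip_force: 45.0
rot [ 0.      0.     -0.0008] then move [-0.0027  0.0001  0.0004] | now [0.6317 0.2308 0.1659] t 6.7 j6 -1.39
[ 0.0325883  -0.00299274 -0.00601987]
```

In the tool's units: -0.001 m / 0.5 = -0.002.

```bash
for i in 1 2 3; do python3 inch.py '[[[-0.002, 0, 0], [0, 0, 0]], [[-0.002, 0, 0], [0, 0, 0]], [[0, 0, 0], [0, 0, 0]], [[0, 0, 0], [0, 0, 0]], [[0, 0, 0], [0, 0, 0]]]' | grep -E "pos|force"; done
```

```text
eef_pos: [0.6332, 0.231, 0.1658]
wrist_force: [-4.3, -0.5, -3.5]
grip_force: 45.0
eef_pos: [0.6347, 0.2311, 0.1658]
wrist_force: [-6.5, -1.6, -1.7]
grip_force: 45.0
eef_pos: [0.6362, 0.2315, 0.1663]
wrist_force: [-11.8, -1.5, 3.0]
grip_force: 45.0
```

In the tool's units: 0.003 m / 0.5 = 0.006, 0.002 m / 0.5 = 0.004.

```bash
python3 inch.py '[[[0.004, 0, 0], [0, 0, 0]], [[0, 0, 0.006], [0, 0, 0]], [[0, 0, 0.006], [0, 0, 0]], [[0, 0, 0], [0, 0, 0]], [[0, 0, 0], [0, 0, 0]], [[0, 0, 0], [0, 0, 0]]]' - 60| grep -E "pos|rot|force"; python3 inch.py '[[[0, 0, 0.004], [0, 0, 0]], [[0, 0, 0.004], [0, 0, 0]], [[0, 0, 0], [0, 0, 0]], [[0, 0, 0], [0, 0, 0]], [[0, 0, 0], [0, 0, 0]]]' | grep -E "pos|rot|force"
python3 - <<'E'
from h import *
t=manip.snapshot('top'); s=manip.snapshot('scene')
a=cv2.resize(t[180:250,170:240],(400,400),interpolation=cv2.INTER_CUBIC); b=cv2.resize(s[140:240,215:315],(400,400),interpolation=cv2.INTER_CUBIC); cv2.imwrite('pics/h3.png',np.hstack([a,b])[:,:,::-1])
E
```

```text
eef_pos: [0.6362, 0.2312, 0.1598]
eef_rot: [-0.047, 0.999, 0.0, 0.001]
wrist_force: [-0.0, 0.9, -5.2]
grip_force: 60.0
eef_pos: [0.636, 0.231, 0.1556]
eef_rot: [-0.047, 0.999, -0.0, 0.0]
wrist_force: [5.3, -0.1, -8.1]
grip_force: 60.0
```

View pics/h3.png

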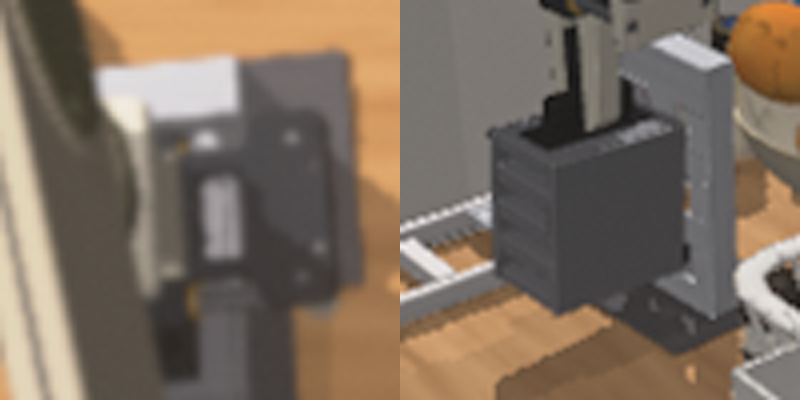

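The cassette is against the panel with its hooks in the slots, upright. Pressing down now.

In the tool's units: 0.001 m / 0.5 = 0.002.

```bash
for i in 1 2 3 4; do python3 inch.py '[[[0, 0, 0.002], [0, 0, 0]], [[0, 0, 0.002], [0, 0, 0]], [[0, 0, 0], [0, 0, 0]], [[0, 0, 0], [0, 0, 0]], [[0, 0, 0], [0, 0, 0]]]' | grep -E "pos|wrist"; done
```

```text
eef_pos: [0.6359, 0.2312, 0.1541]
wrist_force: [4.1, 0.1, -3.8]
eef_pos: [0.6358, 0.2312, 0.152]
wrist_force: [4.9, 0.2, -4.5]
eef_pos: [0.6356, 0.2313, 0.1513]
wrist_force: [-1.3, -1.2, 4.5]
eef_pos: [0.6349, 0.2314, 0.1496]
wrist_force: [-6.4, -2.2, 8.8]
```

In the tool's units: 0.001 m / 0.5 = 0.002.

```bash
for i in 1 2 3; do python3 inch.py '[[[0, 0, 0.002], [0, 0, 0]], [[0, 0, 0.002], [0, 0, 0]], [[0, 0, 0], [0, 0, 0]], [[0, 0, 0], [0, 0, 0]], [[0, 0, 0], [0, 0, 0]]]' | grep -E "pos|wrist"; done
```

```text
eef_pos: [0.6344, 0.2314, 0.1476]
wrist_force: [-8.4, -0.8, 9.8]
eef_pos: [0.6345, 0.2314, 0.1473]
wrist_force: [-14.6, -3.1, 19.1]
eef_pos: [0.6345, 0.2313, 0.1471]
wrist_force: [-20.4, -6.1, 29.1]
```

In the tool's units: -0.0015 m / 0.5 = -0.003.

```bash
for i in 1 2; do python3 inch.py '[[[0, 0, -0.003], [0, 0, 0]], [[0, 0, -0.003], [0, 0, 0]], [[0, 0, 0], [0, 0, 0]], [[0, 0, 0], [0, 0, 0]], [[0, 0, 0], [0, 0, 0]]]' | grep -E "pos|wrist"; done;  python3 inch.py '[[[0, 0, -0.002], [0, 0, 0]], [[0, 0, -0.002], [0, 0, 0]], [[0, 0, 0], [0, 0, 0]], [[0, 0, 0], [0, 0, 0]], [[0, 0, 0], [0, 0, 0]]]' | grep -E "pos|wrist"
```

```text
eef_pos: [0.6345, 0.2313, 0.1474]
wrist_force: [-11.1, -2.7, 14.7]
eef_pos: [0.6349, 0.2313, 0.1478]
wrist_force: [-5.5, -0.6, 3.9]
eef_pos: [0.6353, 0.231, 0.149]
wrist_force: [-1.1, -0.0, -6.1]
```

In the tool's units: -0.0015 m / 0.5 = -0.003.

```bash
python3 inch.py '[[[0, 0, -0.003], [0, 0, 0]], [[0, 0, 0], [0, 0, 0]], [[0, 0, 0], [0, 0, 0]], [[0, 0, 0], [0, 0, 0]]]' | grep -E "pos|wrist";  python3 inch.py '[[[0, 0, 0.003], [0, 0, 0]], [[0, 0, 0], [0, 0, 0]], [[0, 0, 0], [0, 0, 0]]]'|grep -E "pos|wrist"
```

```text
eef_pos: [0.635, 0.231, 0.1507]
wrist_force: [-1.9, -1.2, -8.4]
eef_pos: [0.6355, 0.2312, 0.1496]
wrist_force: [-1.8, -0.4, -8.7]
```

In the tool's units: 0.001 m / 0.5 = 0.002.

```bash
for i in 1 2 3; do python3 inch.py '[[[0, 0, 0.002], [0, 0, 0]], [[0, 0, 0.002], [0, 0, 0]], [[0, 0, 0], [0, 0, 0]], [[0, 0, 0], [0, 0, 0]], [[0, 0, 0], [0, 0, 0]]]' | grep -E "pos|wrist"; done
```

```text
eef_pos: [0.6358, 0.2312, 0.1483]
wrist_force: [-2.9, 0.7, -3.4]
eef_pos: [0.6358, 0.2312, 0.1481]
wrist_force: [-8.7, -2.9, 7.3]
eef_pos: [0.6359, 0.2312, 0.1479]
wrist_force: [-14.2, -4.4, 17.2]
```

In the tool's units: -0.002 m / 0.5 = -0.004.

```bash
python3 inch.py '[[[0, 0, -0.004], [0, 0, 0]], [[0, 0, -0.004], [0, 0, 0]], [[0, 0, 0], [0, 0, 0]], [[0, 0, 0], [0, 0, 0]]]' | grep -E "pos|wrist"; python3 inch.py '[[[0, 0, 0], [0, 0, 0]], [[0, 0, 0], [0, 0, 0]], [[0, 0, 0], [0, 0, 0]], [[0, 0, 0], [0, 0, 0]], [[0, 0, 0], [0, 0, 0]], [[0, 0, 0], [0, 0, 0]]]' 0.6| grep -E "pos|wrist|open"; python3 inch.py '[[[0, 0, -0.04], [0, 0, 0]], [[0, 0, -0.06], [0, 0, 0]], [[0, 0, -0.06], [0, 0, 0]], [[0.06, 0, -0.02], [0, 0, 0]], [[0.08, 0, 0], [0, 0, 0]], [[0.08, 0, 0], [0, 0, 0]], [[0.08, 0, 0], [0, 0, 0]], [[0, 0, 0], [0, 0, 0]], [[0, 0, 0], [0, 0, 0]], [[0, 0, 0], [0, 0, 0]]]'|grep -E "pos|wrist"
python3 - <<'E'
from h import *
t=manip.snapshot('top'); s=manip.snapshot('scene'); cv2.imwrite('pics/s4.png',s[:,:,::-1])
a=cv2.resize(t[170:340,170:450],(560,340),interpolation=cv2.INTER_CUBIC); b=cv2.resize(s[140:240,215:315],(240,240),interpolation=cv2.INTER_CUBIC); a[:,:]; o=np.zeros((340,800,3),np.uint8); o[:,:560]=a;o[:240,560:]=b; cv2.imwrite('pics/h4.png',o[:,:,::-1])
E
```

```text
eef_pos: [0.6358, 0.2312, 0.1483]
wrist_force: [-4.2, -0.8, 0.3]
eef_pos: [0.6358, 0.2312, 0.148]
wrist_force: [0.3, 0.6, -0.6]
opening: 0.549
eef_pos: [0.4868, 0.2172, 0.2387]
wrist_force: [0.3, 0.1, 1.1]
```

View pics/h4.png

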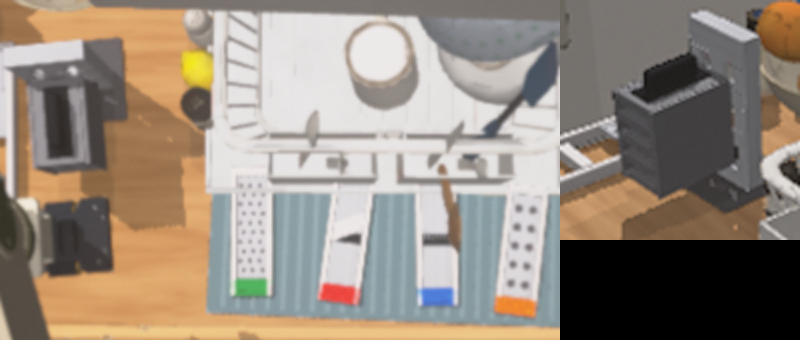

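The cassette hangs upright on the stand by itself, with its top at (65,120) in the left crop and both hooks at (40,72) and (68,70). All four inserts are undisturbed, and a spoon leans over blue's front end.

Run:
```python
from h import *
np.set_printoptions(suppress=True)
t=manip.snapshot('top'); s=manip.snapshot('scene')
o=np.zeros((480,800,3),np.uint8); o[:,:400]=cv2.resize(t[185:257,180:240],(400,480),interpolation=cv2.INTER_CUBIC); o[:,400:]=cv2.resize(s[145:229,228:298],(400,480),interpolation=cv2.INTER_CUBIC); cv2.imwrite('pics/h5.png',o[:,:,::-1])
E={'green':[(232,295),(236,172),(270,295),(270,175)],'red':[(319,300),(336,188),(357,303),(373,192)],'blue':[(420,305),(417,190),(458,303),(455,190)],'orange':[(496,312),(507,195),(536,316),(546,195)]}
for n,p in E.items():
    q=onz('top',np.array(p)/2+169.8,.011)[:,:2]; a=q[1]-q[0]; b=q[3]-q[2]
    c,_,_=blob(mask(t,n,(285,290,445,328) if n!='orange' else (415,300,445,330))); sc,_,_=blob(mask(s,n,(225,270,350,420) if n!='orange' else (318,385,352,420)))
    print(n,np.arctan2(a[1],a[0]).round(3),np.arctan2(b[1],b[0]).round(3),'bar',onz('top',[c],.011)[0,:2].round(4),onz('scene',[sc],.011)[0,:2].round(4),q.round(3).tolist())
```

```text
green -0.023 0.006 bar [0.4404 0.0116] [0.4414 0.0089] [[0.431, 0.036], [0.587, 0.032], [0.431, -0.013], [0.583, -0.012]]
red -0.15 -0.147 bar [ 0.4332 -0.0986] [ 0.433  -0.1023] [[0.425, -0.074], [0.567, -0.096], [0.421, -0.122], [0.562, -0.143]]
blue 0.018 0.014 bar [ 0.4297 -0.2233] [ 0.4299 -0.2283] [[0.419, -0.202], [0.564, -0.2], [0.421, -0.25], [0.565, -0.248]]
orange -0.111 -0.103 bar [ 0.4176 -0.3218] [ 0.4175 -0.3266] [[0.41, -0.298], [0.558, -0.315], [0.405, -0.349], [0.558, -0.365]]
```

View pics/h5.png

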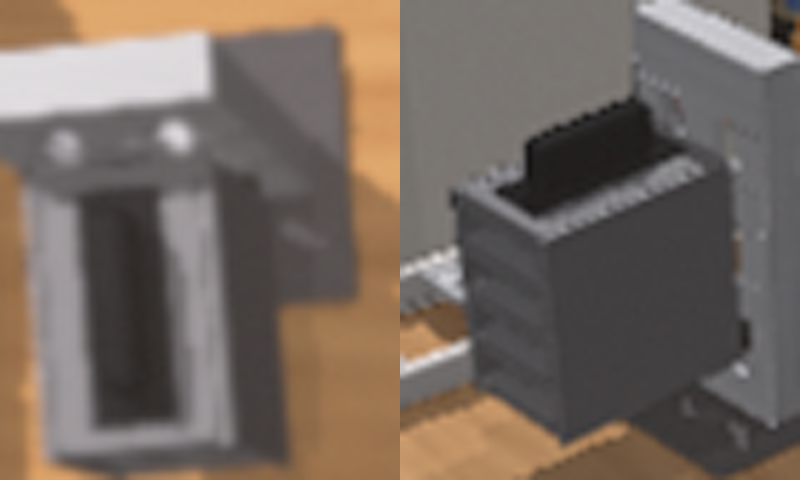

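Run:
```python
from h import *
np.set_printoptions(suppress=True)
T=lambda p:np.array(p)*.15+[179.6,184.6]; S=lambda p:(np.array(p)-[400,0])*.175+[227.6,144.6]
q=onz('top',T([(47,460),(232,445),(22,180),(212,178)]),.144)[:,:2]; print('top',q.round(4).tolist(),q.mean(0))
for i,j in((0,2),(1,3)): d=q[j]-q[i]; print(np.arctan2(d[1],d[0]),np.linalg.norm(d))
d=q[0]-q[1]; print('front yaw',np.arctan2(-d[0],d[1]),np.linalg.norm(d))
q=onz('scene',S([(455,190),(545,240),(732,165)]),.144)[:,:2]; print('scene',q.round(4).tolist())
d=q[2]-q[1]; print(np.arctan2(d[1],d[0]),np.linalg.norm(d)); d=q[0]-q[1]; print('front yaw',np.arctan2(-d[0],d[1]),np.linalg.norm(d))
print(onz('scene',S([(477,390),(565,442)]),.040)[:,:2].round(4).tolist())
# predicted corners for hypothesis
c,k=np.cos(.095),np.sin(.095)
P=np.array([[-.052,.034,.104],[-.052,-.034,.104],[.052,.034,.104],[.052,-.034,.104],[-.052,.034,0],[-.052,-.034,0]])
X=np.c_[P[:,0]*c-P[:,1]*k+.6343,P[:,0]*k+P[:,1]*c+.2312,P[:,2]+.040]
print(((proj('top',X)-[179.6,184.6])/.15).round(),((proj('scene',X)-[227.6,144.6])/.175+[400,0]).round())
```

```text
top [[0.5787, 0.257], [0.5841, 0.1924], [0.6773, 0.269], [0.678, 0.202]] [0.62952444 0.23011118]
0.12193787771148569 0.0993934232430071
0.10132481563755073 0.09445566775057963
front yaw 0.08328022000603916 0.06474381300224068
scene [[0.5775, 0.2492], [0.585, 0.1873], [0.6858, 0.1972]]
0.09754654845694685 0.10132711807325022
front yaw 0.12104521978027796 0.06234511201382566
[[0.5805, 0.2538], [0.5893, 0.1923]]
[[ 38. 458.]
 [232. 440.]
 [ 20. 165.]
 [212. 146.]
 [112. 486.]
 [291. 470.]] [[446. 179.]
 [540. 235.]
 [636. 108.]
 [732. 159.]
 [468. 385.]
 [558. 444.]]
```

```bash
python3 -c "
from h import *
go(.4524,.0102,.10,-.01)"
```

```text
rot [1.000e-04 5.000e-04 1.037e-01] then move [ 0.0331 -0.2073  0.1381] | now [0.4875 0.2171 0.2381] t 16.8 j6 -1.34
```

Careful with the scale: shifts go in shares of 0.5 m and turns go in shares of 4 rad. That gives: -0.0296 m / 0.5 = -0.0592, 0.0197 m / 0.5 = 0.0394, 0.1037 rad / 4 = 0.0259.

```bash
python3 inch.py '[[[0, 0, 0], [0, 0, 0.0259]], [[0.0094, -0.0592, 0.0394], [0, 0, 0]], [[0.0094, -0.0592, 0.0394], [0, 0, 0]], [[0.0094, -0.0592, 0.0394], [0, 0, 0]], [[0.0094, -0.0592, 0.0394], [0, 0, 0]], [[0.0094, -0.0592, 0.0394], [0, 0, 0]], [[0.0094, -0.0592, 0.0394], [0, 0, 0]], [[0.0094, -0.0592, 0.0394], [0, 0, 0]], [[0, 0, 0], [0, 0, 0]], [[0, 0, 0], [0, 0, 0]], [[0, 0, 0], [0, 0, 0]], [[0, 0, 0], [0, 0, 0]]]' 0.85
python3 - <<'E'
from h import *
go(.4524,.0102,.005,-.01)
t=manip.snapshot('top');c,a,_=blob(mask(t,'green',(275,290,330,328)));print(c,a)
E
```

```text
time: 17.83
eef_pos: [0.4527, 0.0108, 0.1011]
eef_rot: [0.004, 1.0, 0.0, 0.001]
wrist_force: [0.8, -0.4, 0.0]
opening: 0.852
grip_force: 0.0
rot [0.0002 0.0017 0.0011] then move [ 0.0003 -0.0006  0.0961] | now [0.4527 0.0108 0.1011] t 17.8 j6 -1.65Traceback (most recent call last):
  File "<stdin>", line 3, in <module>
  File "h.py", line 22, in blob
    n,l,s,c=cv2.connectedComponentsWithStats(m); i=1+np.argmax(s[1:,4]); return c[i],s[i,4],(l==i).astype(np.uint8)
                                                     ~~~~~~~~~^^^^^^^^^
    return _wrapfunc(a, 'argmax', axis=axis, out=out, **kwds)
    return bound(*args, **kwds)
ValueError: attempt to get argmax of an empty sequence
```

In the tool's units: 0.025 m / 0.5 = 0.05, 0.015 m / 0.5 = 0.03.

```bash
python3 inch.py '[[[0, 0, 0.05], [0, 0, 0]], [[0, 0, 0.05], [0, 0, 0]], [[0, 0, 0.05], [0, 0, 0]], [[0, 0, 0.03], [0, 0, 0]], [[0, 0, 0.01], [0, 0, 0]], [[0, 0, 0], [0, 0, 0]], [[0, 0, 0], [0, 0, 0]], [[0, 0, 0], [0, 0, 0]]]' | grep -E "pos|wrist"; python3 inch.py '[[[0, 0, 0], [0, 0, 0]], [[0, 0, 0], [0, 0, 0]], [[0, 0, 0], [0, 0, 0]], [[0, 0, 0], [0, 0, 0]], [[0, 0, 0], [0, 0, 0]], [[0, 0, 0], [0, 0, 0]], [[0, 0, 0], [0, 0, 0]], [[0, 0, 0], [0, 0, 0]], [[0, 0, 0], [0, 0, 0]], [[0, 0, 0], [0, 0, 0]]]' 0.0 40
```

```text
eef_pos: [0.4527, 0.0106, 0.0062]
wrist_force: [0.1, 0.3, -0.5]
time: 19.38
eef_pos: [0.4515, 0.0102, 0.0051]
eef_rot: [0.005, 1.0, 0.0, 0.0]
wrist_force: [-1.1, 0.3, 4.3]
opening: 0.552
grip_force: 40.0
```

In the tool's units: -0.02 m / 0.5 = -0.04, -0.01 m / 0.5 = -0.02, -0.0535 rad / 4 = -0.0134.

```bash
python3 inch.py '[[[0, 0, -0.02], [0, 0, 0]], [[0, 0, -0.04], [0, 0, 0]], [[0, 0, -0.04], [0, 0, 0]], [[0, 0, 0], [0, 0, -0.0134]], [[0, 0, 0], [0, 0, -0.0134]], [[0, 0, 0], [0, 0, 0]], [[0, 0, 0], [0, 0, 0]], [[0, 0, 0], [0, 0, 0]]]' | grep -E "pos|wrist|open"; python3 -c "
from h import *
go(.4158,.21,.0536,.097)"
```

```text
eef_pos: [0.4511, 0.0102, 0.0548]
wrist_force: [0.6, 0.5, -0.7]
opening: 0.552
rot [ 0.0001 -0.0006 -0.0013] then move [0.0158 0.2023 0.0012] | now [0.4511 0.0102 0.0548] t 20.1 j6 -1.76
```

In the tool's units: 0.029 m / 0.5 = 0.058, 0.028 m / 0.5 = 0.056.

```bash
python3 inch.py '[[[0.006, 0.056, 0], [0, 0, 0]], [[0.006, 0.058, 0], [0, 0, 0]], [[0.006, 0.058, 0], [0, 0, 0]], [[0.006, 0.058, 0], [0, 0, 0]], [[0.004, 0.058, 0], [0, 0, 0]], [[0.004, 0.058, 0], [0, 0, 0]], [[0, 0.058, 0.002], [0, 0, 0]], [[0, 0, 0], [0, 0, 0]], [[0, 0, 0], [0, 0, 0]], [[0, 0, 0], [0, 0, 0]], [[0, 0, 0], [0, 0, 0]]]' | grep -E "pos|wrist|open"
python3 - <<'E'
from h import *
go(.4158,.21,.0536,.097)
t=manip.snapshot('top'); s=manip.snapshot('scene')
o=np.zeros((480,800,3),np.uint8); o[:,:400]=cv2.resize(t[180:300,160:260],(400,480),interpolation=cv2.INTER_CUBIC); o[:,400:]=cv2.resize(s[150:270,190:290],(400,480),interpolation=cv2.INTER_CUBIC); cv2.imwrite('pics/i1.png',o[:,:,::-1])
E
```

```text
eef_pos: [0.4158, 0.2087, 0.0537]
wrist_force: [0.5, -0.1, -0.8]
opening: 0.552
rot [-0.0005 -0.0006 -0.0007] then move [-0.0001  0.0013  0.0001] | now [0.4158 0.2087 0.0537] t 21.0 j6 -1.31
```

View pics/i1.png

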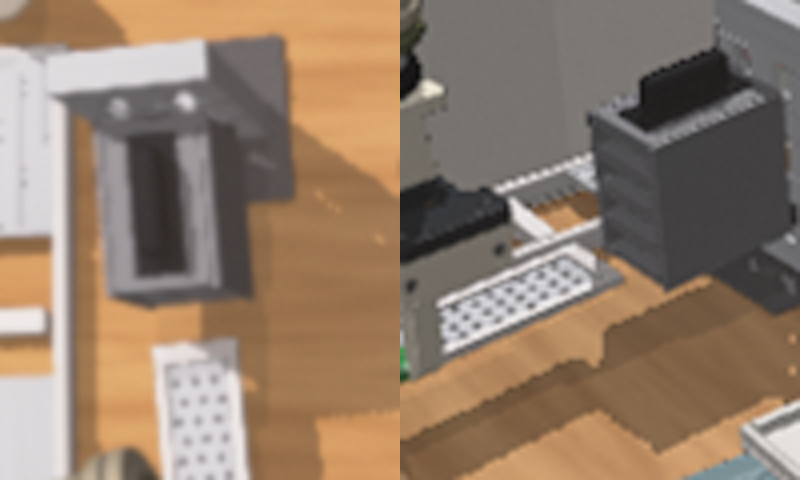

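Run:
```python
from h import *
q=onz('top',np.array([(155,347),(237,340)])/4+[159.6,179.6],.0595)
print(q.round(4),q.mean(0)); s=manip.state()['eef_pos']; print('pred',s+np.array([.9953,.0968,0])*.1425)
q=onz('scene',(np.array([(592,255),(625,278)])-[400,0])/4+[189.6,149.6],.0595);print(q.round(4))
```

```text
[[0.5556 0.2497 0.0595]
 [0.5601 0.1988 0.0595]] [0.5578617  0.22424379 0.0595    ]
pred [0.55782334 0.22242314 0.05383304]
[[0.5577 0.2281 0.0595]
 [0.5604 0.1922 0.0595]]
```

The insert is held level at front corners (155,347) and (237,340), lined up with the bottom slot to about a millimetre.

In the tool's units: -0.006 m / 0.5 = -0.012, -0.003 m / 0.5 = -0.006.

```bash
python3 inch.py '[[[-0.012, 0, 0], [0, 0, 0]], [[-0.012, 0, 0], [0, 0, 0]], [[-0.012, 0, 0], [0, 0, 0]], [[-0.006, 0, 0], [0, 0, 0]], [[0, 0, 0], [0, 0, 0]], [[0, 0, 0], [0, 0, 0]]]' | grep -E "pos|wrist"; for i in 1 2 3; do python3 inch.py '[[[-0.004, 0, 0], [0, 0, 0]], [[-0.004, 0, 0], [0, 0, 0]], [[0, 0, 0], [0, 0, 0]], [[0, 0, 0], [0, 0, 0]]]' | grep -E "pos|wrist"; done
```

```text
eef_pos: [0.4369, 0.2116, 0.0538]
wrist_force: [0.3, -0.9, -0.6]
eef_pos: [0.4398, 0.212, 0.0534]
wrist_force: [-4.2, -0.3, 0.1]
eef_pos: [0.4407, 0.2117, 0.0519]
wrist_force: [-13.1, -0.9, -0.2]
eef_pos: [0.4417, 0.2115, 0.0502]
wrist_force: [-12.6, -0.6, 0.8]
```

In the tool's units: 0.006 m / 0.5 = 0.012.

```bash
python3 inch.py '[[[0.012, 0, 0], [0, 0, 0]], [[0.012, 0, 0], [0, 0, 0]], [[0, 0, 0], [0, 0, 0]], [[0, 0, 0], [0, 0, 0]], [[0, 0, 0], [0, 0, 0]]]' | grep -E "pos|wrist|rot"
python3 - <<'E'
from h import *
go(.4408,.2125,.0536,.097)
t=manip.snapshot('top'); s=manip.snapshot('scene')
o=np.zeros((480,800,3),np.uint8); o[:,:320]=cv2.resize(t[210:270,190:230],(320,480),interpolation=cv2.INTER_CUBIC); o[:,320:]=cv2.resize(s[170:230,225:285],(480,480),interpolation=cv2.INTER_CUBIC); cv2.imwrite('pics/i2.png',o[:,:,::-1])
E
```

```text
eef_pos: [0.4375, 0.212, 0.0546]
eef_rot: [-0.049, 0.999, 0.0, 0.001]
wrist_force: [-0.6, 0.3, -1.9]
rot [0.0005 0.0019 0.0005] then move [-0.0033  0.0002  0.001 ] | now [0.4375 0.212  0.0546] t 23.0 j6 -1.32
```

View pics/i2.png

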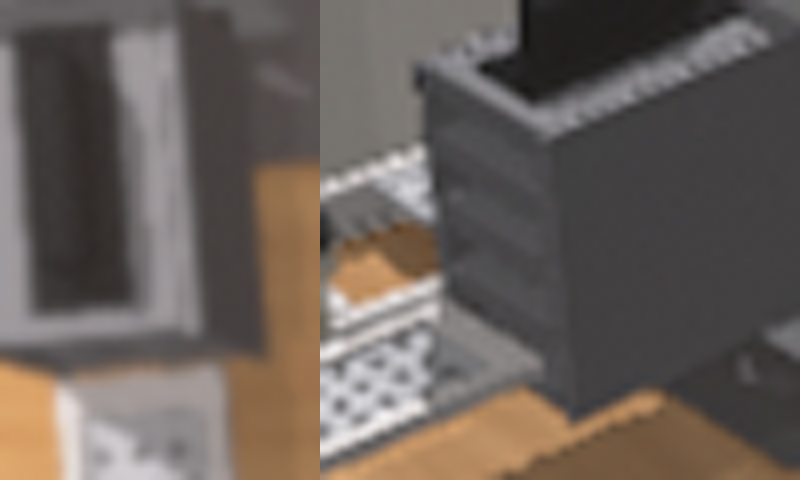

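Laterally the insert (60–225 in the left crop) sits centred on the cassette. Vertically it seems about 1–2 mm high, so I'll retry lower.

In the tool's units: 0.004 m / 0.5 = 0.008, 0.0025 m / 0.5 = 0.005.

```bash
python3 inch.py '[[[0.008, 0, 0.005], [0, 0, 0]], [[0, 0, 0], [0, 0, 0]], [[0, 0, 0], [0, 0, 0]], [[0, 0, 0], [0, 0, 0]]]' | grep -E "pos|wrist"; for i in 1 2 3 4; do python3 inch.py '[[[-0.004, 0, 0], [0, 0, 0]], [[-0.004, 0, 0], [0, 0, 0]], [[0, 0, 0], [0, 0, 0]], [[0, 0, 0], [0, 0, 0]]]' | grep -E "pos|wrist"; done
```

```text
eef_pos: [0.4327, 0.2113, 0.0513]
wrist_force: [-0.2, 1.1, -0.3]
eef_pos: [0.437, 0.2117, 0.0515]
wrist_force: [-0.0, 0.6, -0.7]
eef_pos: [0.4399, 0.2119, 0.0509]
wrist_force: [-4.1, -2.0, -1.0]
eef_pos: [0.4408, 0.2117, 0.0493]
wrist_force: [-12.9, -1.4, 0.2]
eef_pos: [0.4486, 0.2126, 0.0511]
wrist_force: [-0.8, -2.9, -1.1]
```

In the tool's units: -0.006 m / 0.5 = -0.012.

```bash
python3 inch.py '[[[-0.012, 0, 0], [0, 0, 0]], [[-0.012, 0, 0], [0, 0, 0]], [[-0.012, 0, 0], [0, 0, 0]], [[-0.012, 0, 0], [0, 0, 0]], [[0, 0, 0], [0, 0, 0]], [[0, 0, 0], [0, 0, 0]]]' | grep -E "pos|wrist";  python3 inch.py '[[[-0.016, 0, 0], [0, 0, 0]], [[-0.016, 0, 0], [0, 0, 0]], [[-0.016, 0, 0], [0, 0, 0]], [[-0.016, 0, 0], [0, 0, 0]], [[-0.016, 0, 0], [0, 0, 0]], [[0, 0, 0], [0, 0, 0]], [[0, 0, 0], [0, 0, 0]]]' | grep -E "pos|wrist|open"; python3 -c "
from h import *
go(.5363,.2217,.0505,.097)"
```

```text
eef_pos: [0.4738, 0.2153, 0.0518]
wrist_force: [1.6, -1.7, -1.2]
eef_pos: [0.5136, 0.2193, 0.0517]
wrist_force: [1.4, -1.7, -1.0]
opening: 0.549
rot [0.0003 0.0015 0.0002] then move [-0.0229  0.0002  0.0012] | now [0.5136 0.2193 0.0517] t 25.8 j6 -1.36
```

In the tool's units: -0.006 m / 0.5 = -0.012.

```bash
python3 inch.py '[[[-0.012, 0, 0], [0, 0, 0]], [[-0.012, 0, 0], [0, 0, 0]], [[-0.012, 0, 0], [0, 0, 0]], [[0, 0, 0], [0, 0, 0]], [[0, 0, 0], [0, 0, 0]]]' | grep -E "pos|wrist"; for i in 1 2 3 4; do python3 inch.py '[[[-0.004, 0, 0], [0, 0, 0]], [[0, 0, 0], [0, 0, 0]], [[0, 0, 0], [0, 0, 0]]]' | grep -E "pos|wrist"; done
```

```text
eef_pos: [0.5312, 0.221, 0.0517]
wrist_force: [1.8, -2.2, -0.5]
eef_pos: [0.5322, 0.2211, 0.0515]
wrist_force: [0.1, -2.1, -0.5]
eef_pos: [0.5341, 0.2212, 0.0513]
wrist_force: [-1.4, -2.9, 0.3]
eef_pos: [0.5347, 0.2214, 0.0506]
wrist_force: [-5.8, -2.7, 0.6]
eef_pos: [0.5348, 0.2214, 0.0496]
wrist_force: [-11.2, -3.2, 0.5]
```

In the tool's units: 0.003 m / 0.5 = 0.006.

```bash
python3 inch.py '[[[0.006, 0, 0], [0, 0, 0]], [[0, 0, 0], [0, 0, 0]], [[0, 0, 0], [0, 0, 0]], [[0, 0, 0], [0, 0, 0]], [[0, 0, 0], [0, 0, 0]], [[0, 0, 0], [0, 0, 0]]]' 0.72 | grep -E "pos|wrist|open"; python3 inch.py '[[[0, 0, -0.04], [0, 0, 0]], [[0, 0, -0.06], [0, 0, 0]], [[0, 0, -0.06], [0, 0, 0]], [[0.04, 0, -0.06], [0, 0, 0]], [[0.08, 0, -0.02], [0, 0, 0]], [[0.08, 0, 0], [0, 0, 0]], [[0.06, 0, 0], [0, 0, 0]], [[0, 0, 0], [0, 0, 0]], [[0, 0, 0], [0, 0, 0]], [[0, 0, 0], [0, 0, 0]]]'|grep -E "pos|wrist"
python3 - <<'E'
from h import *
go(.4524,-.100,.10,-.148)
t=manip.snapshot('top');s=manip.snapshot('scene')
c,a,_=blob(mask(t,'green',(190,230,230,300)));c2,a2,_=blob(mask(s,'green',(190,190,250,280)))
P=onz('top',[c],.058)[0];Q=onz('scene',[c2],.058)[0]
for X in (P,Q): d=X[:2]-[.6343,.2312]; print(a,a2,'bar in cassette',d@[.9953,.0968],d@[-.0968,.9953])
for n,r in (('red',(318,290,365,328)),('blue',(365,290,412,328)),('orange',(415,300,445,330))):
    c,_,_=blob(mask(t,n,r)); print(n,onz('top',[c],.011)[0,:2].round(4))
E
```

```text
eef_pos: [0.5356, 0.2215, 0.0518]
wrist_force: [-0.1, 0.5, -0.3]
opening: 0.717
eef_pos: [0.4067, 0.2089, 0.1721]
wrist_force: [0.5, 0.4, -0.1]
rot [0.0007 0.0019 0.2457] then move [-0.0908 -0.2988  0.0721] | now [0.4067 0.2089 0.1721] t 28.6 j6 -1.31
121 88 bar in cassette -0.11060269481833157 -0.0019744209853844235
121 88 bar in cassette -0.1140470323377982 -0.006159860965478831
red [ 0.4331 -0.0988]
blue [ 0.4297 -0.2233]
orange [ 0.4177 -0.322 ]
```

In the tool's units: 0.1228 rad / 4 = 0.0307.

```bash
python3 inch.py '[[[0, 0, 0], [0, 0, 0.0307]], [[0, 0, 0], [0, 0, 0.0307]], [[0, 0, 0], [0, 0, 0]], [[0, 0, 0], [0, 0, 0]]]' 0.85 | grep pos; python3 -c "
from h import *
go(.4445,-.1023,.05,-.148)"
```

```text
eef_pos: [0.4066, 0.2086, 0.1713]
rot [-0.0003 -0.0003  0.0032] then move [-0.0834 -0.302   0.1213] | now [0.4066 0.2086 0.1713] t 29.0 j6 -1.06
```

In the tool's units: -0.0302 m / 0.5 = -0.0604, 0.0121 m / 0.5 = 0.0242, 0.0032 rad / 4 = 0.0008.

```bash
python3 inch.py '[[[-0.0166, -0.0604, 0.0242], [0, 0, 0.0008]], [[-0.0166, -0.0604, 0.0242], [0, 0, 0]], [[-0.0166, -0.0604, 0.0242], [0, 0, 0]], [[-0.0166, -0.0604, 0.0242], [0, 0, 0]], [[-0.0166, -0.0604, 0.0242], [0, 0, 0]], [[-0.0166, -0.0604, 0.0242], [0, 0, 0]], [[-0.0166, -0.0604, 0.0242], [0, 0, 0]], [[-0.0166, -0.0604, 0.0242], [0, 0, 0]], [[-0.0166, -0.0604, 0.0242], [0, 0, 0]], [[-0.0166, -0.0604, 0.0242], [0, 0, 0]], [[0, 0, 0], [0, 0, 0]], [[0, 0, 0], [0, 0, 0]]]' | grep pos; python3 inch.py '[[[0, 0, 0], [0, 0, 0]], [[0, 0, 0], [0, 0, 0]]]'|grep pos;  python3 -c "
from h import *
go(.4445,-.1023,.005,-.148)"
```

```text
eef_pos: [0.442, -0.1037, 0.0496]
eef_pos: [0.4429, -0.1017, 0.0508]
rot [ 0.0002  0.0004 -0.001 ] then move [-0.0017 -0.0003  0.0458] | now [ 0.4429 -0.1017  0.0508] t 30.2 j6 -1.76
```

In the tool's units: 0.02 m / 0.5 = 0.04, 0.0055 m / 0.5 = 0.011.

```bash
python3 inch.py '[[[-0.003, 0, 0.04], [0, 0, 0]], [[0, 0, 0.04], [0, 0, 0]], [[0, 0, 0.011], [0, 0, 0]], [[0, 0, 0], [0, 0, 0]], [[0, 0, 0], [0, 0, 0]], [[0, 0, 0], [0, 0, 0]]]' | grep -E "pos|wrist"; python3 inch.py '[[[0, 0, 0], [0, 0, 0]], [[0, 0, 0], [0, 0, 0]], [[0, 0, 0], [0, 0, 0]], [[0, 0, 0], [0, 0, 0]], [[0, 0, 0], [0, 0, 0]], [[0, 0, 0], [0, 0, 0]], [[0, 0, 0], [0, 0, 0]], [[0, 0, 0], [0, 0, 0]], [[0, 0, 0], [0, 0, 0]], [[0, 0, 0], [0, 0, 0]]]' 0.0 40; python3 inch.py '[[[0, 0, -0.016], [0, 0, 0]], [[0.04, 0, -0.02], [0, 0, 0]], [[0.04, 0, -0.04], [0, 0, 0]], [[0, 0, -0.064], [0, 0, -0.0306]], [[0, 0, 0], [0, 0, -0.0306]], [[0, 0, 0], [0, 0, 0]], [[0, 0, 0], [0, 0, 0]], [[0, 0, 0], [0, 0, 0]]]' | grep -E "pos|wrist|open"; python3 -c "
from h import *
go(.4148,.2085,.0753,.097)"
```

```text
eef_pos: [0.4445, -0.1021, 0.0057]
wrist_force: [0.2, 1.1, -0.0]
time: 31.52
eef_pos: [0.4441, -0.1026, 0.0051]
eef_rot: [0.076, 0.997, 0.0, 0.0]
wrist_force: [-1.1, 0.3, 3.3]
opening: 0.554
grip_force: 39.9
eef_pos: [0.4037, -0.0963, 0.0741]
wrist_force: [-0.1, 0.3, -1.3]
opening: 0.554
rot [ 0.0007 -0.0015 -0.0075] then move [-0.0405  0.3023 -0.0012] | now [ 0.4037 -0.0963  0.0741] t 32.2 j6 -2.02
```

In the tool's units: 0.032 m / 0.5 = 0.064, 0.03 m / 0.5 = 0.06, -0.0075 rad / 4 = -0.0019.

```bash
python3 inch.py '[[[-0.008, 0.06, 0], [0, 0, -0.0019]], [[-0.008, 0.06, 0], [0, 0, 0]], [[-0.008, 0.06, 0], [0, 0, 0]], [[-0.008, 0.06, 0], [0, 0, 0]], [[-0.008, 0.06, 0], [0, 0, 0]], [[-0.008, 0.06, 0], [0, 0, 0]], [[-0.008, 0.06, 0], [0, 0, 0]], [[-0.008, 0.06, 0], [0, 0, 0]], [[-0.008, 0.06, 0], [0, 0, 0]], [[-0.009, 0.064, 0], [0, 0, 0]], [[0, 0, 0], [0, 0, 0]], [[0, 0, 0], [0, 0, 0]]]' | grep -E "pos|wrist|open"; python3 inch.py '[[[0, 0, 0], [0, 0, 0]], [[0, 0, 0], [0, 0, 0]], [[0, 0, 0], [0, 0, 0]]]'|grep -E "pos"; python3 -c "
from h import *
go(.4348,.2110,.0735,.097)"
```

```text
eef_pos: [0.4133, 0.209, 0.0736]
wrist_force: [-0.3, -0.8, -1.0]
opening: 0.553
eef_pos: [0.4143, 0.2069, 0.0745]
rot [-0.0004 -0.0008  0.002 ] then move [-0.0208  0.0021  0.001 ] | now [0.4143 0.2069 0.0745] t 33.4 j6 -1.32
```

In the tool's units: -0.008 m / 0.5 = -0.016, -0.0065 m / 0.5 = -0.013.

```bash
python3 inch.py '[[[-0.012, 0.0042, 0.002], [0, 0, 0]], [[-0.016, 0, 0], [0, 0, 0]], [[-0.013, 0, 0], [0, 0, 0]], [[0, 0, 0], [0, 0, 0]], [[0, 0, 0], [0, 0, 0]], [[0, 0, 0], [0, 0, 0]]]' | grep -E "pos|wrist"; for i in 1 2 3; do python3 inch.py '[[[-0.004, 0, 0], [0, 0, 0]], [[-0.004, 0, 0], [0, 0, 0]], [[0, 0, 0], [0, 0, 0]], [[0, 0, 0], [0, 0, 0]]]' | grep -E "pos|wrist"; done
```

```text
eef_pos: [0.4346, 0.212, 0.0738]
wrist_force: [-0.3, 0.4, -0.3]
eef_pos: [0.4386, 0.2126, 0.074]
wrist_force: [-0.2, 0.1, -1.1]
eef_pos: [0.4399, 0.2125, 0.0725]
wrist_force: [-8.5, -1.2, -0.7]
eef_pos: [0.4405, 0.2123, 0.0707]
wrist_force: [-17.7, -2.4, 0.6]
```

```bash
python3 inch.py '[[[0.01, 0, 0], [0, 0, 0]], [[0.01, -0.002, 0.003], [0, 0, 0]], [[0, 0, 0], [0, 0, 0]], [[0, 0, 0], [0, 0, 0]], [[0, 0, 0], [0, 0, 0]]]' | grep -E "pos|wrist"; for i in 1 2 3 4; do python3 inch.py '[[[-0.004, 0, 0], [0, 0, 0]], [[-0.004, 0, 0], [0, 0, 0]], [[0, 0, 0], [0, 0, 0]], [[0, 0, 0], [0, 0, 0]]]' | grep -E "pos|wrist"; done
```

```text
eef_pos: [0.4374, 0.2115, 0.073]
wrist_force: [0.7, -0.3, -0.7]
eef_pos: [0.4399, 0.2116, 0.0719]
wrist_force: [-4.6, -0.4, -1.1]
eef_pos: [0.4407, 0.2114, 0.0702]
wrist_force: [-14.1, -1.7, 0.6]
eef_pos: [0.4411, 0.2112, 0.0684]
wrist_force: [-25.1, -2.7, 1.1]
eef_pos: [0.4434, 0.2113, 0.0674]
wrist_force: [-29.3, -3.6, 0.1]
```

In the tool's units: 0.008 m / 0.5 = 0.016, -0.002 m / 0.5 = -0.004.

```bash
python3 inch.py '[[[0.016, 0, 0], [0, 0, 0]], [[0.016, 0, -0.004], [0, 0, 0]], [[0, 0, 0], [0, 0, 0]], [[0, 0, 0], [0, 0, 0]], [[0, 0, 0], [0, 0, 0]]]' - 55 | grep -E "pos|wrist"
python3 - <<'E'
from h import *
go(.4348,.2110,.0745,.097)
s=manip.snapshot('scene');t=manip.snapshot('top')
c,a,_=blob(mask(t,'red',(150,290,260,400)));print(c,a) if a>20 else 0
o=np.zeros((480,800,3),np.uint8); o[:,:320]=cv2.resize(t[210:270,190:230],(320,480),interpolation=cv2.INTER_CUBIC); o[:,320:]=cv2.resize(s[160:230,220:290],(480,480),interpolation=cv2.INTER_CUBIC); cv2.imwrite('pics/i3.png',o[:,:,::-1])
E
```

```text
eef_pos: [0.438, 0.2116, 0.0755]
wrist_force: [-0.1, -0.9, -0.9]
rot [0.0005 0.0028 0.0041] then move [ 0.0033 -0.0003  0.001 ] | now [0.438  0.2116 0.0755] t 37.1 j6 -1.33Traceback (most recent call last):
  File "<stdin>", line 4, in <module>
  File "h.py", line 22, in blob
    n,l,s,c=cv2.connectedComponentsWithStats(m); i=1+np.argmax(s[1:,4]); return c[i],s[i,4],(l==i).astype(np.uint8)
                                                     ~~~~~~~~~^^^^^^^^^
    return _wrapfunc(a, 'argmax', axis=axis, out=out, **kwds)
    return bound(*args, **kwds)
ValueError: attempt to get argmax of an empty sequence
```

In the tool's units: -0.002 m / 0.5 = -0.004.

```bash
for i in 1 2 3; do python3 inch.py '[[[-0.004, 0, 0], [0, 0, 0]], [[-0.004, 0, 0], [0, 0, 0]], [[0, 0, 0], [0, 0, 0]], [[0, 0, 0], [0, 0, 0]]]' | grep -E "pos|wrist"; done
python3 - <<'E'
from h import *
s=manip.snapshot('scene');t=manip.snapshot('top')
o=np.zeros((480,800,3),np.uint8); o[:,:320]=cv2.resize(t[210:270,190:230],(320,480),interpolation=cv2.INTER_CUBIC); o[:,320:]=cv2.resize(s[160:230,220:290],(480,480),interpolation=cv2.INTER_CUBIC); cv2.imwrite('pics/i3.png',o[:,:,::-1])
E
```

```text
eef_pos: [0.4409, 0.2117, 0.0744]
wrist_force: [0.1, 0.1, -0.0]
eef_pos: [0.4422, 0.2117, 0.073]
wrist_force: [-7.3, -0.6, 0.9]
eef_pos: [0.4431, 0.2115, 0.0713]
wrist_force: [-16.2, -1.9, -0.0]
```

View pics/i3.png

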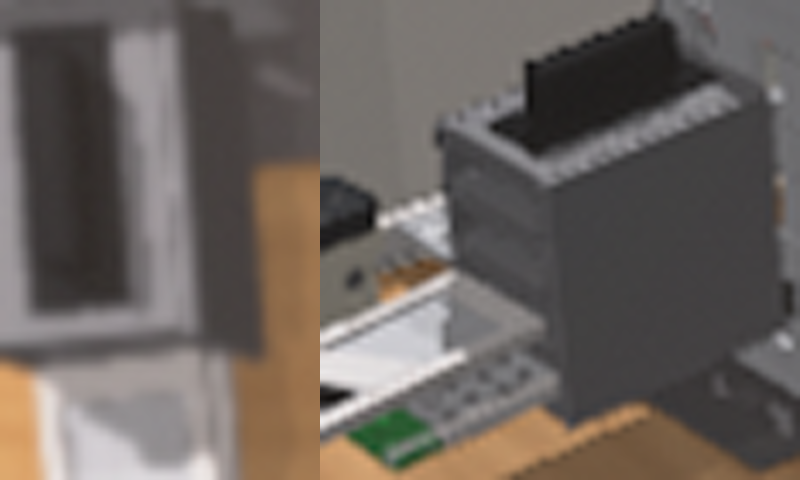

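Red's nose is at (545,322) against the face. The same edge with the insert seated in slot 2 should be near (553,317), so it is slightly low while pressed. I'll check the tool tilt under load.

In the tool's units: 0.006 m / 0.5 = 0.012, 0.004 m / 0.5 = 0.008.

```bash
python3 -c "
from h import *
go(.4348,.2110,.0745,.097); print(manip.state()['moment'])"; python3 inch.py '[[[0.012, 0, -0.004], [0, 0, 0]], [[0.008, 0, 0], [0, 0, 0]], [[0, 0, 0], [0, 0, 0]], [[0, 0, 0], [0, 0, 0]], [[0, 0, 0], [0, 0, 0]]]' | grep -E "pos|wrist"; python3 -c "
from h import *
go(.4348,.2110,.0745,.097); print(manip.state()['moment'])"
```

```text
rot [-0.0018 -0.0122  0.0053] then move [ 0.0083  0.0002 -0.0031] | now [0.4431 0.2116 0.0714] t 38.3 j6 -1.33
[-0.28965378  3.00280655  0.46714807]
eef_pos: [0.4394, 0.2117, 0.0769]
wrist_force: [-0.3, -0.2, -0.6]
rot [0.0003 0.0014 0.0041] then move [ 0.0046 -0.0002  0.0024] | now [0.4394 0.2117 0.0769] t 38.7 j6 -1.33
[0.02859115 0.05398855 0.0032797 ]
```

In the tool's units: 0.002 m / 0.5 = 0.004, -0.001 m / 0.5 = -0.002, 0.005 rad / 4 = 0.0013.

```bash
python3 inch.py '[[[0.004, -0.002, 0], [0, 0, 0.0013]], [[0, 0, 0], [0, 0, 0]], [[0, 0, 0], [0, 0, 0]]]' | grep -E "pos|wrist"; for i in 1 2 3 4; do python3 inch.py '[[[-0.005, 0, 0], [0, 0, 0]], [[0, 0, 0], [0, 0, 0]], [[0, 0, 0], [0, 0, 0]]]' | grep -E "pos|wrist"; done; python3 -c "
from h import *
go(.4348,.2110,.0745,.097); print(manip.state()['moment'])"
```

```text
eef_pos: [0.4369, 0.2103, 0.0765]
wrist_force: [0.4, 0.5, -0.6]
eef_pos: [0.4395, 0.2106, 0.0765]
wrist_force: [0.3, -0.6, -1.9]
eef_pos: [0.442, 0.2108, 0.0764]
wrist_force: [-0.2, -0.8, -0.5]
eef_pos: [0.4432, 0.2109, 0.0758]
wrist_force: [-4.8, -1.2, -0.9]
eef_pos: [0.4435, 0.2108, 0.0746]
wrist_force: [-11.5, -0.7, -0.1]
rot [-0.0008 -0.0071 -0.0006] then move [0.0087 0.001  0.0001] | now [0.4435 0.2108 0.0746] t 40.0 j6 -1.33
[-0.14363992  2.06866451 -0.09052851]
```

In the tool's units: 0.0008 m / 0.5 = 0.0016.

```bash
for i in 1 2 3 4 5; do python3 inch.py '[[[0, 0, 0.0016], [0, 0, 0]], [[0, 0, 0], [0, 0, 0]], [[0, 0, 0], [0, 0, 0]]]' | grep -E "pos|wrist"; done
```

```text
eef_pos: [0.4436, 0.2108, 0.0739]
wrist_force: [-10.5, -0.5, 0.2]
eef_pos: [0.4436, 0.2108, 0.0731]
wrist_force: [-11.9, -0.1, -0.5]
eef_pos: [0.4437, 0.2108, 0.0724]
wrist_force: [-12.0, -0.9, 0.5]
eef_pos: [0.4437, 0.2109, 0.0716]
wrist_force: [-11.5, -1.0, 0.2]
eef_pos: [0.4437, 0.2109, 0.0708]
wrist_force: [-11.6, -1.0, 1.2]
```

In the tool's units: 0.006 m / 0.5 = 0.012, -0.004 m / 0.5 = -0.008.

```bash
python3 inch.py '[[[0.012, 0, -0.004], [0, 0, 0]], [[0.008, 0, -0.008], [0, 0, 0]], [[0, 0, 0], [0, 0, 0]], [[0, 0, 0], [0, 0, 0]], [[0, 0, 0], [0, 0, 0]]]' | grep -E "pos|wrist"
python3 - <<'E'
from h import *
go(.4348,.2110,.0745,.097)
s=manip.snapshot('scene')
cv2.imwrite('pics/i4.png',cv2.resize(s[160:235,190:290],(800,600),interpolation=cv2.INTER_CUBIC)[:,:,::-1])
# predicted red corners if level: top face z = TCP+.0059
p=manip.state()['eef_pos']; u=np.array([.9953,.0968,0]);v=np.array([-.0968,.9953,0])
for z in (.0059,-.0021):
  X=[p+u*a+v*b+[0,0,z] for a in (.0,.05,.1395) for b in (-.026,.026)]
  print(((proj('scene',X)-[190,160])*8).round().tolist())
O=np.array([.6343,.2312,.0])
X=[O+u*a+v*b+[0,0,c] for a,b,c in ((-.052,-.034,.144),(-.052,.034,.144),(.052,-.034,.144),(-.052,-.034,.04))]
print(((proj('scene',X)-[190,160])*8).round().tolist())
E
```

```text
eef_pos: [0.4376, 0.2105, 0.0791]
wrist_force: [0.0, -0.4, -1.0]
rot [ 0.0003  0.0019 -0.0008] then move [0.0027 0.0007 0.0046] | now [0.4376 0.2105 0.0791] t 41.6 j6 -1.32
[[89.0, 544.0], [-6.0, 473.0], [236.0, 481.0], [140.0, 413.0], [482.0, 376.0], [384.0, 313.0]]
[[92.0, 567.0], [-2.0, 496.0], [239.0, 504.0], [143.0, 436.0], [484.0, 398.0], [386.0, 335.0]]
[[497.0, 206.0], [365.0, 128.0], [765.0, 99.0], [522.0, 499.0]]
```

View pics/i4.png

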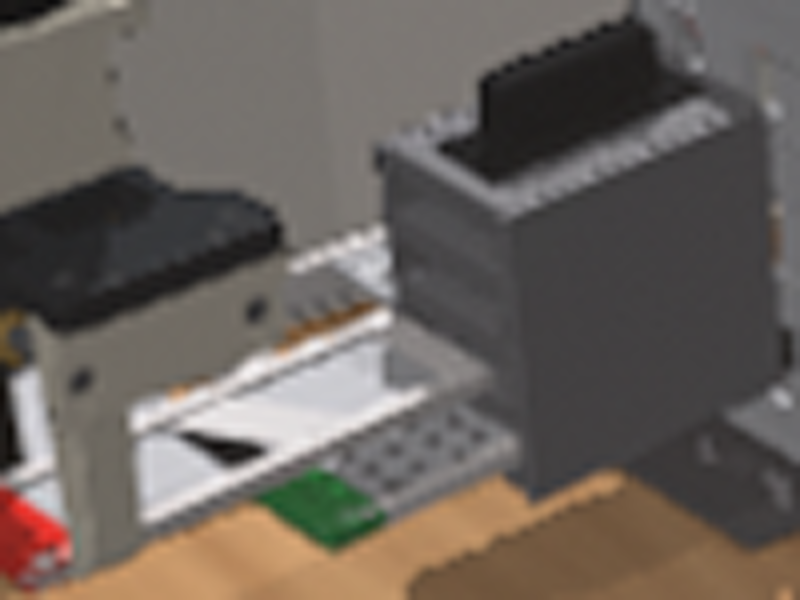

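The picture shows red level in the gripper: its edge runs (140,522)–(490,376), matching the level prediction. The front face has faint slot bands, so I'll measure their heights numerically.

```bash
cat > prof.py <<'E'
from h import *
s=cv2.cvtColor(manip.snapshot('scene'),cv2.COLOR_RGB2GRAY).astype(np.float32); tt=cv2.cvtColor(manip.snapshot('top'),cv2.COLOR_RGB2GRAY).astype(np.float32)
u=np.array([.9953,.0968,0]);v=np.array([-.0968,.9953,0]);O=np.array([.6343,.2312,.04])
zs=np.arange(-.006,.112,.002)
for ys in ((-.026,-.012),(-.01,.01),(.012,.026)):
    r=[]
    for z in zs:
        P=proj('scene',[O-u*.052+v*y+[0,0,z] for y in np.linspace(*ys,15)]).astype(np.float32)+[1,0]
        r.append(cv2.remap(s,P[:,0].astype(np.float32)[None],P[:,1].astype(np.float32)[None],cv2.INTER_LINEAR).mean())
    print(ys,' '.join(f'{int(z*1000+.5*np.sign(z))}:{a:.0f}' for z,a in zip(zs,r)))
E
python3 prof.py
```

```text
(-0.026, -0.012) -6:150 -4:147 -2:138 0:121 2:103 4:92 6:95 8:106 10:116 12:122 14:126 16:128 18:125 20:113 22:95 24:80 26:73 28:71 30:74 32:80 34:84 36:87 38:90 40:88 42:82 44:74 46:71 48:71 50:72 52:73 54:74 56:77 58:78 60:78 62:78 64:78 66:76 68:73 70:71 72:71 74:72 76:73 78:76 80:79 82:79 84:78 86:78 88:77 90:73 92:70 94:69 96:71 98:75 100:89 102:113 104:131 106:129 108:103 110:67
(-0.01, 0.01) -6:124 -4:119 -2:115 0:114 2:116 4:121 6:121 8:115 10:104 12:97 14:101 16:109 18:111 20:106 22:101 24:102 26:109 28:116 30:121 32:125 34:129 36:132 38:127 40:111 42:91 44:76 46:71 48:71 50:72 52:73 54:76 56:79 58:80 60:80 62:79 64:78 66:75 68:72 70:71 72:71 74:72 76:73 78:77 80:80 82:80 84:80 86:79 88:77 90:74 92:72 94:70 96:70 98:74 100:90 102:113 104:131 106:133 108:118 110:97
(0.012, 0.026) -6:114 -4:108 -2:104 0:104 2:109 4:112 6:111 8:110 10:113 12:115 14:118 16:121 18:124 20:126 22:125 24:123 26:126 28:130 30:133 32:132 34:132 36:130 38:118 40:98 42:78 44:67 46:68 48:71 50:72 52:73 54:76 56:79 58:80 60:79 62:74 64:68 66:64 68:65 70:68 72:71 74:72 76:73 78:76 80:78 82:77 84:74 86:70 88:67 90:66 92:67 94:69 96:70 98:74 100:90 102:111 104:127 106:133 108:131 110:124
```

```bash
cat > lat.py <<'E'
from h import *
u=np.array([.9953,.0968,0]);v=np.array([-.0968,.9953,0]);O=np.array([.6343,.2312,0]); p=manip.state()['eef_pos']
im={n:cv2.cvtColor(manip.snapshot(n),cv2.COLOR_RGB2GRAY).astype(np.float32) for n in('top','scene')}
ys=np.arange(-.045,.0451,.001)
def pr(n,base,du):
    P=np.array([proj(n,[base+u*d+v*y for y in ys]) for d in du]).astype(np.float32)
    g=np.mean([cv2.remap(im[n],q[:,0][None].copy(),q[:,1][None].copy(),cv2.INTER_LINEAR)[0] for q in P],0); g=cv2.GaussianBlur(g[None],(5,1),1)[0]
    d=np.gradient(g); k=[i for i in range(2,len(d)-2) if abs(d[i])>3 and abs(d[i])==max(abs(d[i-2:i+3]))]
    return [(round(ys[i]*1000),round(float(d[i]),1)) for i in k]
if __name__=='__main__':
    for x in (-.04,-.02,0,.02,.04): print('top cass x',x,pr('top',O+u*x+[0,0,.141],[-.004,0,.004]))
    for z in (.137,.113,.121): print('scene face z',z,pr('scene',O-u*.052+[0,0,z],[0]))
    for a in (.05,.08,.1,.12,.13): print('red',a,'top',pr('top',p+u*a+[0,0,.0059],[-.002,0,.002]),'scene',pr('scene',p+u*a+[0,0,.0059],[-.002,0,.002]))
E
python3 lat.py
```

```text
top cass x -0.04 [(-34, 12.3), (-27, 3.8), (-19, -8.1), (15, 11.3), (38, -6.8)]
top cass x -0.02 [(-34, 13.0), (-20, -7.3), (-15, -10.5), (15, 15.2), (31, 3.3), (37, -6.9)]
top cass x 0 [(-33, 13.6), (-20, -8.0), (-14, -10.1), (15, 15.4), (36, -5.1)]
top cass x 0.02 [(-33, 12.6), (-15, -14.1), (16, 14.5), (35, -5.1)]
top cass x 0.04 [(-33, 7.0), (-14, -5.8), (16, 6.2), (36, -4.1)]
scene face z 0.137 [(27, -3.6), (32, 10.8)]
scene face z 0.113 [(26, 5.3), (30, 6.0), (37, 3.2)]
scene face z 0.121 [(30, 8.3)]
red 0.05 top [(-24, 20.4), (-17, -7.6), (22, -19.7), (43, 6.7)] scene [(-39, -3.5), (-26, 20.2), (-18, -9.5), (15, -3.1), (20, 13.7), (31, -15.0)]
red 0.08 top [(-23, 20.6), (24, 4.1), (29, -13.8), (36, -9.6)] scene [(-25, 19.4), (15, -11.5), (21, 10.8), (29, -14.1)]
red 0.1 top [(-29, 8.2), (-22, 15.1), (18, -4.8), (23, 8.4), (30, -8.8)] scene [(-24, 19.6), (-16, -4.1), (15, -10.4), (22, 13.1), (32, -12.9)]
red 0.12 top [(-28, 7.0), (-22, 6.5), (-15, -6.3), (4, 7.3), (19, -4.6), (24, 8.5), (30, -8.2)] scene [(-40, -3.1), (-23, 8.3), (-14, -6.6), (2, 10.0), (16, -9.2), (22, 14.1), (30, -17.0)]
red 0.13 top [(-29, 8.6), (-21, 4.2), (12, 3.1), (22, 6.7), (30, -9.3)] scene [(-33, 4.5), (-25, 4.2), (13, 5.3), (21, 7.2), (30, -14.1)]
```

Careful with the scale: shifts go in shares of 0.5 m and turns go in shares of 4 rad. That gives: 0.003 m / 0.5 = 0.006, 0.03 rad / 4 = 0.0075.

```bash
python3 inch.py '[[[0, 0.006, 0], [0, 0, 0.0075]], [[0, 0, 0], [0, 0, 0]], [[0, 0, 0], [0, 0, 0]], [[0, 0, 0], [0, 0, 0]]]' | grep -E "pos|wrist"; python3 -c "
from lat import *
p=p.copy(); q=O+u*((p-O)@u); q[2]=p[2]+.0059
for a in (.03,.05,.06,.07,.08,.09,.1,.11,.12): print(a,'top',pr('top',q+u*a,[-.004,-.002,0,.002,.004]),'scene',pr('scene',q+u*a,[-.004,-.002,0,.002,.004]))
"
```

```text
eef_pos: [0.4365, 0.2133, 0.0784]
wrist_force: [0.0, 0.0, -0.9]
0.03 top [(-42, 4.6), (-32, -3.6), (-3, 21.3), (15, -14.2), (43, 8.6)] scene [(-39, -8.1), (-26, 19.6), (-18, -4.4), (-2, -6.3)]
0.05 top [(-24, 20.4), (-17, -10.0), (26, -22.1)] scene [(-40, -4.0), (-26, 20.1), (-17, -11.4), (10, 4.3), (15, -4.6), (20, 11.7), (33, -11.2)]
0.06 top [(-24, 19.7), (-17, -28.6), (2, 9.0), (29, -24.6)] scene [(-35, 5.0), (-26, 19.1), (-17, -24.2), (-9, 6.3), (0, 13.2), (9, 5.7), (15, -4.8), (21, 5.8), (35, -9.0)]
0.07 top [(-24, 20.6), (-18, -5.6), (32, -15.3)] scene [(-35, 3.5), (-26, 19.0), (-18, -8.3), (-10, 5.0), (15, -6.3), (20, 3.1), (28, -12.2)]
0.08 top [(-25, 21.5), (17, -5.9), (22, 7.3), (28, -12.0), (39, -9.7)] scene [(-26, 18.0), (14, -10.2), (20, 9.9), (28, -15.6)]
0.09 top [(-25, 21.1), (17, -5.3), (22, 8.3), (27, -9.8), (43, -4.7)] scene [(-26, 19.5), (14, -10.0), (20, 11.4), (32, -12.2)]
0.1 top [(-30, 7.6), (-24, 15.3), (-18, -3.3), (16, -4.8), (21, 8.0), (28, -8.5)] scene [(-26, 18.8), (-18, -3.6), (13, -9.5), (20, 11.9), (33, -9.9)]
0.11 top [(-31, 6.5), (-24, 16.2), (-18, -3.5), (22, 5.5), (28, -9.8)] scene [(-26, 19.5), (-18, -5.9), (14, -11.2), (20, 14.4), (28, -16.4)]
0.12 top [(-30, 6.3), (-24, 7.8), (-17, -4.0), (3, 5.9), (17, -3.6), (22, 7.6), (27, -10.0)] scene [(-26, 10.6), (-17, -8.4), (-1, 7.9), (14, -7.9), (20, 10.9), (28, -14.4)]
```

Red had turned about 0.03 rad in the fingers. It now runs parallel to the cassette and is centred.

In the tool's units: 0.0025 m / 0.5 = 0.005.

```bash
python3 inch.py '[[[0, 0, 0.005], [0, 0, 0]], [[0, 0, 0], [0, 0, 0]], [[0, 0, 0], [0, 0, 0]]]' | grep -E "pos|wrist"; for i in 1 2 3 4 5; do python3 inch.py '[[[-0.005, 0, 0], [0, 0, 0]], [[0, 0, 0], [0, 0, 0]], [[0, 0, 0], [0, 0, 0]]]' | grep -E "pos|wrist"; done
```

```text
eef_pos: [0.4363, 0.2132, 0.0757]
wrist_force: [-0.6, -0.1, -0.0]
eef_pos: [0.4392, 0.2135, 0.076]
wrist_force: [0.6, 0.7, -1.0]
eef_pos: [0.4417, 0.2137, 0.076]
wrist_force: [0.1, -1.0, -1.4]
eef_pos: [0.4441, 0.2138, 0.0759]
wrist_force: [0.1, -0.1, -1.7]
eef_pos: [0.4466, 0.214, 0.0759]
wrist_force: [0.2, -0.2, -1.0]
eef_pos: [0.4491, 0.2142, 0.0759]
wrist_force: [0.4, 0.1, -1.2]
```

In the tool's units: -0.006 m / 0.5 = -0.012, 0.0004 m / 0.5 = 0.0008.

```bash
python3 inch.py '[[[-0.012, 0.0008, 0], [0, 0, 0]], [[-0.012, 0.0006, 0], [0, 0, 0]], [[-0.012, 0.0004, 0], [0, 0, 0]], [[-0.012, 0.0004, 0], [0, 0, 0]], [[0, 0, 0], [0, 0, 0]], [[0, 0, 0], [0, 0, 0]]]' | grep -E "pos|wrist";  python3 inch.py '[[[-0.016, 0.0005, 0], [0, 0, 0]], [[-0.016, 0.0005, 0], [0, 0, 0]], [[-0.016, 0.0005, 0], [0, 0, 0]], [[-0.016, 0.0005, 0], [0, 0, 0]], [[-0.016, 0.0005, 0], [0, 0, 0]], [[0, 0, 0], [0, 0, 0]], [[0, 0, 0], [0, 0, 0]]]' | grep -E "pos|wrist|open"; python3 -c "
from h import *
go(.5363,.2217,.0505,.067)"
```

```text
eef_pos: [0.4732, 0.2168, 0.0758]
wrist_force: [-0.1, 0.3, -1.4]
eef_pos: [0.5132, 0.2207, 0.0758]
wrist_force: [0.3, 0.3, -0.5]
opening: 0.551
rot [-0.     -0.0002 -0.0011] then move [-0.0232 -0.0005  0.0253] | now [0.5132 0.2207 0.0758] t 44.9 j6 -1.32
```

In the tool's units: -0.006 m / 0.5 = -0.012, 0.0002 m / 0.5 = 0.0004.

```bash
python3 inch.py '[[[-0.012, 0.0004, 0], [0, 0, 0]], [[-0.012, 0.0004, 0], [0, 0, 0]], [[-0.012, 0.0004, 0], [0, 0, 0]], [[0, 0, 0], [0, 0, 0]], [[0, 0, 0], [0, 0, 0]]]' | grep -E "pos|wrist"; for i in 1 2 3 4 5; do python3 inch.py '[[[-0.004, 0, 0], [0, 0, 0]], [[0, 0, 0], [0, 0, 0]], [[0, 0, 0], [0, 0, 0]]]' | grep -E "pos|wrist"; done
```

```text
eef_pos: [0.531, 0.2225, 0.076]
wrist_force: [0.1, -0.4, -0.1]
eef_pos: [0.5326, 0.2226, 0.076]
wrist_force: [-0.7, 0.2, -1.8]
eef_pos: [0.5347, 0.2228, 0.076]
wrist_force: [-0.1, 0.7, -0.9]
eef_pos: [0.5363, 0.2228, 0.0757]
wrist_force: [-1.8, -0.6, -0.6]
eef_pos: [0.5364, 0.2226, 0.0746]
wrist_force: [-7.9, -0.7, -0.4]
eef_pos: [0.5366, 0.2225, 0.0737]
wrist_force: [-13.6, -1.8, 0.1]
```

In the tool's units: 0.003 m / 0.5 = 0.006.

```bash
python3 inch.py '[[[0.006, 0, 0], [0, 0, 0]], [[0, 0, 0], [0, 0, 0]], [[0, 0, 0], [0, 0, 0]], [[0, 0, 0], [0, 0, 0]], [[0, 0, 0], [0, 0, 0]], [[0, 0, 0], [0, 0, 0]]]' 0.72 | grep -E "pos|wrist|open"; python3 inch.py '[[[0, 0, -0.04], [0, 0, 0]], [[0, 0, -0.06], [0, 0, 0]], [[0, 0, -0.06], [0, 0, 0]], [[0.04, 0, -0.06], [0, 0, 0]], [[0.08, 0, 0], [0, 0, 0]], [[0.08, 0, 0], [0, 0, 0]], [[0.06, 0, 0], [0, 0, 0]], [[0, 0, 0], [0, 0, 0]], [[0, 0, 0], [0, 0, 0]], [[0, 0, 0], [0, 0, 0]]]'|grep -E "pos|wrist"
python3 - <<'E'
from h import *
t=manip.snapshot('top');s=manip.snapshot('scene')
for n in('green','red'):
  for cn,im,r,z in (('top',t,(190,230,230,300),.082),('scene',s,(190,190,262,280),.082)):
    try:
        c,a,_=blob(mask(im,n,r)); X=onz(cn,[c],z if n=='red' else .058)[0]; d=X[:2]-[.6343,.2312]; print(n,cn,a,'bar',d@[.9953,.0968],d@[-.0968,.9953])
    except Exception: print(n,cn,'none')
for n,r in (('blue',(365,290,412,328)),('orange',(415,300,445,330))):
    c,_,_=blob(mask(t,n,r)); print(n,onz('top',[c],.011)[0,:2].round(4))
for cn,im,r in (('top',t,(375,240,410,310)),('scene',s,(320,185,370,310))):
    h=cv2.cvtColor(im,cv2.COLOR_RGB2HSV); m=((h[:,:,0]>5)&(h[:,:,0]<20)&(h[:,:,1]>90)&(h[:,:,2]<190)).astype(np.uint8); q=np.zeros_like(m);q[r[1]:r[3],r[0]:r[2]]=m[r[1]:r[3],r[0]:r[2]]
    c,a,l=blob(q); P=cv2.findNonZero(l)[:,0]; print(cn,a,[P[P[:,1]==y].mean(0).round(0).tolist() for y in range(P[:,1].min(),P[:,1].max()+1,8)],P[P[:,1]==P[:,1].max()].mean(0))
go(.4413,-.2256,.05,.016)
E
```

```text
eef_pos: [0.5381, 0.223, 0.0763]
wrist_force: [-0.3, 0.0, 0.7]
opening: 0.717
eef_pos: [0.4087, 0.2146, 0.1866]
wrist_force: [1.0, -0.3, -0.2]
green top none
green scene 36 bar -0.11740638019103253 -0.011062296751834434
red top 148 bar -0.11046758047612168 0.00270518535765765
red scene 116 bar -0.1156697679896494 -0.010480623416113074
blue [ 0.4297 -0.2231]
orange [ 0.4177 -0.322 ]
top 43 [[397.0, 276.0], [397.0, 284.0]] [397.5 289. ]
scene 1284 [[332.0, 187.0], [330.0, 195.0], [332.0, 203.0], [332.0, 211.0], [332.0, 219.0], [336.0, 227.0], [340.0, 235.0], [343.0, 243.0], [346.0, 251.0], [348.0, 259.0], [352.0, 267.0], [354.0, 275.0], [358.0, 283.0], [360.0, 291.0], [363.0, 299.0]] [363. 301.]
rot [0.0002 0.0009 0.0498] then move [-0.0252 -0.4405  0.1363] | now [0.4091 0.2145 0.1863] t 48.0 j6 -1.26
```

In the tool's units: -0.0375 m / 0.5 = -0.075, 0.05 rad / 4 = 0.0125.

```bash
python3 -c "
from h import *
print(tri((363,301),(397.5,289)),tri((332,187),(397.5,289)),tri((363,301),(391,252)),tri((332,187),(391,252)))"; python3 inch.py '[[[0, 0, 0], [0, 0, 0.0125]], [[0, -0.075, 0], [0, 0, 0]], [[0, -0.075, 0], [0, 0, 0]], [[0, -0.075, 0], [0, 0, 0]], [[0, -0.075, 0], [0, 0, 0]], [[0, -0.075, 0], [0, 0, 0]], [[0, -0.075, 0], [0, 0, 0]], [[0, -0.075, 0], [0, 0, 0]], [[0, 0, 0], [0, 0, 0]], [[0, 0, 0], [0, 0, 0]]]' 0.85 | grep pos
```

```text
(array([ 0.51792327, -0.2474393 ,  0.12381123]), np.float64(0.048320386542914595)) (array([ 0.49765748, -0.20608653,  0.34073397]), np.float64(0.014380520799186055)) (array([ 0.58596147, -0.22083807,  0.07152701]), np.float64(0.01253402732840726)) (array([ 0.54972943, -0.18244712,  0.31776644]), np.float64(0.037091752039334736))
eef_pos: [0.4127, -0.0504, 0.186]
```

In the tool's units: -0.029 m / 0.5 = -0.058, 0.025 m / 0.5 = 0.05.

```bash
python3 inch.py '[[[0, -0.058, 0.04], [0, 0, 0]], [[0, -0.058, 0.044], [0, 0, 0]], [[0, -0.058, 0.044], [0, 0, 0]], [[0, -0.058, 0.044], [0, 0, 0]], [[0, -0.058, 0.05], [0, 0, 0]], [[0, -0.058, 0.05], [0, 0, 0]], [[0, 0, 0], [0, 0, 0]], [[0, 0, 0], [0, 0, 0]], [[0, 0, 0], [0, 0, 0]]]' | grep -E "pos|wrist"; python3 -c "
from h import *
go(.4300,-.2258,.005,.016)"
```

```text
eef_pos: [0.4157, -0.2211, 0.0501]
wrist_force: [-0.0, 0.2, 0.1]
rot [ 0.0009 -0.0003  0.0007] then move [-0.0142 -0.005   0.0451] | now [ 0.4157 -0.2211  0.0501] t 49.6 j6 -2.19
```

In the tool's units: 0.02 m / 0.5 = 0.04, -0.0142 m / 0.5 = -0.0284.

```bash
python3 inch.py '[[[-0.0284, -0.01, 0.04], [0, 0, 0]], [[0, 0, 0.04], [0, 0, 0]], [[0, 0, 0.01], [0, 0, 0]], [[0, 0, 0], [0, 0, 0]], [[0, 0, 0], [0, 0, 0]], [[0, 0, 0], [0, 0, 0]]]' | grep -E "pos|wrist"; python3 inch.py '[[[0, 0, 0], [0, 0, 0]], [[0, 0, 0], [0, 0, 0]], [[0, 0, 0], [0, 0, 0]], [[0, 0, 0], [0, 0, 0]], [[0, 0, 0], [0, 0, 0]], [[0, 0, 0], [0, 0, 0]], [[0, 0, 0], [0, 0, 0]], [[0, 0, 0], [0, 0, 0]], [[0, 0, 0], [0, 0, 0]], [[0, 0, 0], [0, 0, 0]]]' 0.0 55; python3 inch.py '[[[0, 0, -0.016], [0, 0, 0]], [[0.04, 0, -0.02], [0, 0, 0]], [[0.04, 0, -0.03], [0, 0, 0]], [[0, 0, -0.06], [0, 0, 0]], [[0, 0, -0.064], [0, 0, -0.01]], [[0, 0, 0], [0, 0, -0.0103]], [[0, 0, 0], [0, 0, 0]], [[0, 0, 0], [0, 0, 0]], [[0, 0, 0], [0, 0, 0]]]' | grep -E "pos|wrist|open"; python3 -c "
from h import *
go(.4033,.2085,.0995,.097)"
```

```text
eef_pos: [0.4303, -0.2269, 0.0066]
wrist_force: [-0.1, 0.0, 0.7]
time: 50.92
eef_pos: [0.4293, -0.2269, 0.0052]
eef_rot: [-0.008, 1.0, -0.0, 0.0]
wrist_force: [-1.9, 1.3, 5.1]
opening: 0.548
grip_force: 55.0
eef_pos: [0.3885, -0.2269, 0.0988]
wrist_force: [0.3, 0.2, -1.3]
opening: 0.546
rot [ 0.0015 -0.0016 -0.0011] then move [-0.0569  0.4319 -0.0007] | now [ 0.3885 -0.2269  0.0988] t 51.7 j6 -2.31
```

In the tool's units: 0.034 m / 0.5 = 0.068, -0.003 m / 0.5 = -0.006.

```bash
python3 inch.py '[[[-0.006, 0.068, 0], [0, 0, 0]], [[-0.006, 0.068, 0], [0, 0, 0]], [[-0.006, 0.068, 0], [0, 0, 0]], [[-0.006, 0.068, 0], [0, 0, 0]], [[-0.006, 0.068, 0], [0, 0, 0]], [[-0.006, 0.068, 0], [0, 0, 0]], [[-0.006, 0.068, 0], [0, 0, 0]], [[-0.006, 0.068, 0], [0, 0, 0]], [[-0.006, 0.068, 0], [0, 0, 0]], [[-0.006, 0.068, 0], [0, 0, 0]], [[-0.006, 0.068, 0], [0, 0, 0]]]' | grep -E "pos|open"; python3 inch.py '[[[-0.024, 0.056, 0], [0, 0, 0]], [[-0.024, 0.056, 0], [0, 0, 0]], [[0, 0, 0], [0, 0, 0]], [[0, 0, 0], [0, 0, 0]], [[0, 0, 0], [0, 0, 0]], [[0, 0, 0], [0, 0, 0]]]' | grep -E "pos|open"; python3 -c "
from h import *
go(.4033,.2085,.0995,.097)
from lat import *
q=O+u*((p-O)@u); q[2]=p[2]+.0059
for a in (.05,.07,.09,.11,.13): print(a,'top',pr('top',q+u*a,[-.004,-.002,0,.002,.004]),'scene',pr('scene',q+u*a,[-.004,-.002,0,.002,.004]))
"
```

```text
eef_pos: [0.3843, 0.1495, 0.0985]
opening: 0.548
eef_pos: [0.4035, 0.205, 0.099]
opening: 0.547
rot [-0.0008 -0.0019 -0.0008] then move [-0.0002  0.0035 -0.0005] | now [0.4035 0.205  0.099 ] t 53.1 j6 -1.31
0.05 top [(-28, 14.5), (-22, -3.0), (12, -3.1), (17, 5.9), (25, -22.9), (43, 5.5)] scene [(-31, 19.3), (-23, -4.1), (8, -11.2), (15, 15.2), (23, -4.9), (33, -10.6)]
0.07 top [(-38, 5.0), (-28, 15.1), (-22, -24.3), (16, 23.2), (23, -11.7), (36, -8.7)] scene [(-32, 18.8), (-23, -22.1), (13, 21.5), (34, -11.8)]
0.09 top [(-29, 20.6), (-21, -3.2), (12, -3.4), (17, 6.4), (24, -11.1)] scene [(-41, 6.1), (-32, 19.0), (-23, -4.1), (7, -11.0), (14, 13.7), (22, -16.1)]
0.11 top [(-29, 21.9), (13, -3.6), (18, 6.5), (23, -10.3)] scene [(-32, 19.0), (-23, -3.6), (7, -9.4), (14, 12.1), (28, -13.3), (38, 8.8)]
0.13 top [(-34, 5.0), (-28, 18.9), (-22, -3.6), (13, -5.8), (18, 8.3), (24, -9.9)] scene [(-32, 19.2), (-24, -3.4), (7, -10.1), (13, 12.6), (21, -15.8), (38, 14.0), (43, -5.6)]
```

In the tool's units: -0.006 m / 0.5 = -0.012, -0.0008 m / 0.5 = -0.0016.

```bash
python3 inch.py '[[[-0.012, 0.009, -0.0016], [0, 0, 0]], [[-0.012, 0, 0], [0, 0, 0]], [[-0.008, 0, 0], [0, 0, 0]], [[0, 0, 0], [0, 0, 0]], [[0, 0, 0], [0, 0, 0]], [[0, 0, 0], [0, 0, 0]]]' | grep -E "pos|wrist"; for i in 1 2 3 4 5 6; do python3 inch.py '[[[-0.005, 0, 0], [0, 0, 0]], [[0, 0, 0], [0, 0, 0]], [[0, 0, 0], [0, 0, 0]]]' | grep -E "pos|wrist"; done
```

```text
eef_pos: [0.4197, 0.2119, 0.1006]
wrist_force: [-0.8, -0.4, -0.7]
eef_pos: [0.4223, 0.2123, 0.1008]
wrist_force: [-1.0, -0.1, -0.1]
eef_pos: [0.4248, 0.2125, 0.1008]
wrist_force: [1.1, 0.0, -0.6]
eef_pos: [0.4267, 0.2126, 0.1004]
wrist_force: [-2.7, -0.8, -0.6]
eef_pos: [0.4274, 0.2126, 0.0994]
wrist_force: [-9.0, -0.6, -0.5]
eef_pos: [0.4283, 0.2128, 0.0987]
wrist_force: [-13.8, -0.8, -0.5]
eef_pos: [0.4297, 0.2131, 0.0981]
wrist_force: [-17.7, -0.8, -0.7]
```

In the tool's units: 0.006 m / 0.5 = 0.012, -0.001 m / 0.5 = -0.002.

```bash
python3 inch.py '[[[0.012, -0.002, 0.002], [0, 0, 0]], [[0.012, 0, 0], [0, 0, 0]], [[0, 0, 0], [0, 0, 0]], [[0, 0, 0], [0, 0, 0]], [[0, 0, 0], [0, 0, 0]]]' - 60 | grep -E "pos|wrist"; python3 -c "
from lat import *
go(.4033,.2085,.0995,.097)
q=O+u*((p-O)@u); print('tool off',(p-O)@v); q[2]=p[2]+.0059
for a in (.05,.07,.09,.11,.13): print(a,'top',pr('top',q+u*a,[-.004,-.002,0,.002,.004]),'scene',pr('scene',q+u*a,[-.004,-.002,0,.002,.004])[:2])
"
```

```text
eef_pos: [0.4236, 0.2115, 0.1003]
wrist_force: [0.3, -0.1, -1.1]
rot [ 0.0002  0.0011 -0.    ] then move [ 0.0204 -0.0009  0.0007] | now [0.4235 0.2114 0.1002] t 55.7 j6 -1.31
tool off 0.0007542306334567947
0.05 top [(-37, 5.4), (-23, 15.5), (-18, -3.5), (17, -4.2), (22, 5.5), (28, -25.3)] scene [(-27, 18.8), (-19, -4.2)]
0.07 top [(-24, 20.4), (-17, -26.4), (20, 22.8), (28, -11.6), (38, -12.1)] scene [(-37, 6.0), (-27, 18.5)]
0.09 top [(-31, -3.5), (-24, 22.2), (-17, -3.2), (22, 6.0), (29, -10.6)] scene [(-27, 18.5), (-19, -3.9)]
0.11 top [(-35, 5.6), (-23, 16.5), (-17, -3.4), (18, -5.8), (23, 8.1), (28, -10.2)] scene [(-27, 18.9), (-19, -4.3)]
0.13 top [(-34, 6.2), (-24, 15.4), (-17, -3.1), (22, 4.7), (29, -10.1)] scene [(-28, 19.1), (-19, -3.8)]
```

In the tool's units: 0.0008 m / 0.5 = 0.0016, -0.0006 m / 0.5 = -0.0012.

```bash
python3 inch.py '[[[0, -0.0012, 0.0016], [0, 0, 0]], [[0, 0, 0], [0, 0, 0]], [[0, 0, 0], [0, 0, 0]]]' | grep -E "pos|wrist"; for i in 1 2 3 4; do python3 inch.py '[[[-0.005, 0, 0], [0, 0, 0]], [[0, 0, 0], [0, 0, 0]], [[0, 0, 0], [0, 0, 0]]]' | grep -E "pos|wrist"; done
```

```text
eef_pos: [0.423, 0.2106, 0.0989]
wrist_force: [0.6, -0.5, -1.1]
eef_pos: [0.4255, 0.2109, 0.0989]
wrist_force: [0.7, -0.2, -0.7]
eef_pos: [0.428, 0.2112, 0.099]
wrist_force: [0.3, 0.3, -0.5]
eef_pos: [0.4289, 0.2112, 0.0981]
wrist_force: [-4.7, -0.5, -0.2]
eef_pos: [0.4329, 0.2117, 0.0988]
wrist_force: [-0.5, -0.3, 0.1]
```

In the tool's units: -0.006 m / 0.5 = -0.012.

```bash
python3 inch.py '[[[-0.012, 0, 0], [0, 0, 0]], [[-0.012, 0, 0], [0, 0, 0]], [[-0.012, 0, 0], [0, 0, 0]], [[-0.012, 0, 0], [0, 0, 0]], [[0, 0, 0], [0, 0, 0]], [[0, 0, 0], [0, 0, 0]]]' | grep -E "pos|wrist";  python3 inch.py '[[[-0.016, 0, 0], [0, 0, 0]], [[-0.016, 0, 0], [0, 0, 0]], [[-0.016, 0, 0], [0, 0, 0]], [[-0.016, 0, 0], [0, 0, 0]], [[-0.016, 0, 0], [0, 0, 0]], [[-0.016, 0, 0], [0, 0, 0]], [[0, 0, 0], [0, 0, 0]], [[0, 0, 0], [0, 0, 0]]]' | grep -E "pos|wrist|open";  python3 inch.py '[[[-0.012, 0, 0], [0, 0, 0]], [[-0.012, 0, 0], [0, 0, 0]], [[0, 0, 0], [0, 0, 0]], [[0, 0, 0], [0, 0, 0]]]' | grep -E "pos|wrist"; for i in 1 2 3 4; do python3 inch.py '[[[-0.004, 0, 0], [0, 0, 0]], [[0, 0, 0], [0, 0, 0]], [[0, 0, 0], [0, 0, 0]]]' | grep -E "pos|wrist"; done
```

```text
eef_pos: [0.4572, 0.214, 0.0989]
wrist_force: [-1.3, -0.2, 0.5]
eef_pos: [0.505, 0.2187, 0.0988]
wrist_force: [0.5, 1.6, -1.9]
opening: 0.544
eef_pos: [0.5168, 0.2199, 0.099]
wrist_force: [-0.3, 0.2, 0.1]
eef_pos: [0.5185, 0.2201, 0.099]
wrist_force: [0.2, -0.6, 0.8]
eef_pos: [0.5206, 0.2203, 0.099]
wrist_force: [0.8, 1.0, 0.6]
eef_pos: [0.5221, 0.2204, 0.0987]
wrist_force: [-1.7, -1.8, -0.0]
eef_pos: [0.5222, 0.2204, 0.0977]
wrist_force: [-8.4, -0.5, 0.3]
```

```bash
python3 inch.py '[[[0.006, 0, 0], [0, 0, 0]], [[0, 0, 0], [0, 0, 0]], [[0, 0, 0], [0, 0, 0]], [[0, 0, 0], [0, 0, 0]], [[0, 0, 0], [0, 0, 0]], [[0, 0, 0], [0, 0, 0]]]' 0.72 | grep -E "pos|wrist|open"; python3 inch.py '[[[0, 0, -0.04], [0, 0, 0]], [[0, 0, -0.06], [0, 0, 0]], [[0, 0, -0.06], [0, 0, 0]], [[0.06, 0, 0], [0, 0, 0]], [[0.08, 0, 0], [0, 0, 0]], [[0.08, 0, 0], [0, 0, 0]], [[0, 0, 0], [0, 0, 0]], [[0, 0, 0], [0, 0, 0]], [[0, 0, 0], [0, 0, 0]]]'|grep -E "pos|wrist"
python3 - <<'E'
from h import *
t=manip.snapshot('top');s=manip.snapshot('scene')
for n,z in(('green',.058),('red',.082),('blue',.106)):
  for cn,im,r in (('top',t,(190,230,230,300)),('scene',s,(190,170,262,280))):
    try:
        c,a,_=blob(mask(im,n,r)); X=onz(cn,[c],z)[0]; d=X[:2]-[.6343,.2312]; print(n,cn,a,'bar',d@[.9953,.0968],d@[-.0968,.9953])
    except Exception: print(n,cn,'none')
c,_,_=blob(mask(t,'orange',(415,300,445,330))); print(onz('top',[c],.011)[0,:2].round(4))
go(.4236,-.3248,.05,-.107)
E
```

```text
eef_pos: [0.5217, 0.2203, 0.0992]
wrist_force: [0.0, 0.2, -0.6]
opening: 0.719
eef_pos: [0.4126, 0.2099, 0.1797]
wrist_force: [1.0, -0.1, 0.3]
green top none
green scene 29 bar -0.11707481313562774 -0.013186592924469295
red top none
red scene 85 bar -0.11742615747597841 -0.0068129243745230035
blue top 147 bar -0.11186886979721744 -0.0014043370720813876
blue scene 101 bar -0.11615096795797628 -0.010693408422916025
[ 0.4176 -0.3218]
rot [0.0005 0.0015 0.2039] then move [-0.0673 -0.5306  0.1297] | now [0.4133 0.2099 0.1797] t 60.8 j6 -1.31
```

In the tool's units: -0.0379 m / 0.5 = -0.0758, -0.0048 m / 0.5 = -0.0096, 0.102 rad / 4 = 0.0255.

```bash
python3 inch.py '[[[0, 0, 0], [0, 0, 0.0255]], [[0, 0, 0], [0, 0, 0.0255]], [[-0.0096, -0.0758, 0], [0, 0, 0]], [[-0.0096, -0.0758, 0], [0, 0, 0]], [[-0.0096, -0.0758, 0], [0, 0, 0]], [[-0.0096, -0.0758, 0], [0, 0, 0]], [[-0.0096, -0.0758, 0], [0, 0, 0]], [[-0.0096, -0.0758, 0], [0, 0, 0]], [[-0.0096, -0.0758, 0], [0, 0, 0]]]' 0.85 | grep pos; python3 inch.py '[[[-0.0096, -0.0758, 0.036], [0, 0, 0]], [[-0.0096, -0.0758, 0.036], [0, 0, 0]], [[-0.0096, -0.0758, 0.036], [0, 0, 0]], [[-0.0096, -0.0758, 0.036], [0, 0, 0]], [[-0.0096, -0.0758, 0.036], [0, 0, 0]], [[-0.0096, -0.0758, 0.036], [0, 0, 0]], [[-0.0096, -0.0758, 0.036], [0, 0, 0]], [[0, 0, 0], [0, 0, 0]], [[0, 0, 0], [0, 0, 0]], [[0, 0, 0], [0, 0, 0]], [[0, 0, 0], [0, 0, 0]]]' | grep pos; python3 -c "
from h import *
go(.4236,-.3248,.005,-.107)"
```

```text
eef_pos: [0.4179, -0.0602, 0.1795]
eef_pos: [0.423, -0.3215, 0.0554]
rot [-0.0005  0.001   0.0007] then move [-0.0009 -0.0033  0.0504] | now [ 0.423  -0.3215  0.0554] t 62.5 j6 -2.21
```

In the tool's units: 0.02 m / 0.5 = 0.04, 0.01 m / 0.5 = 0.02.

```bash
python3 inch.py '[[[-0.0018, -0.0066, 0.04], [0, 0, 0]], [[0, 0, 0.04], [0, 0, 0]], [[0, 0, 0.02], [0, 0, 0]], [[0, 0, 0], [0, 0, 0]], [[0, 0, 0], [0, 0, 0]], [[0, 0, 0], [0, 0, 0]]]' | grep -E "pos|wrist"; python3 inch.py '[[[0, 0, 0], [0, 0, 0]], [[0, 0, 0], [0, 0, 0]], [[0, 0, 0], [0, 0, 0]], [[0, 0, 0], [0, 0, 0]], [[0, 0, 0], [0, 0, 0]], [[0, 0, 0], [0, 0, 0]], [[0, 0, 0], [0, 0, 0]], [[0, 0, 0], [0, 0, 0]], [[0, 0, 0], [0, 0, 0]], [[0, 0, 0], [0, 0, 0]]]' 0.0 60; python3 inch.py '[[[0, 0, -0.016], [0, 0, 0]], [[0.04, 0, -0.02], [0, 0, 0]], [[0.04, 0, -0.04], [0, 0, 0]], [[0, 0, -0.06], [0, 0, 0]], [[0, 0, -0.06], [0, 0, -0.0255]], [[0, 0, -0.042], [0, 0, -0.0255]], [[0, 0, 0], [0, 0, 0]], [[0, 0, 0], [0, 0, 0]], [[0, 0, 0], [0, 0, 0]]]' | grep -E "pos|wrist|open"; python3 -c "
from h import *
go(.4083,.2098,.1235,.097)"
```

```text
eef_pos: [0.4234, -0.3247, 0.0057]
wrist_force: [-0.7, -0.8, 0.1]
time: 63.8
eef_pos: [0.4227, -0.3249, 0.0048]
eef_rot: [0.053, 0.999, -0.0, 0.0]
wrist_force: [-1.5, 1.2, 3.7]
opening: 0.545
grip_force: 60.0
eef_pos: [0.3825, -0.3202, 0.1227]
wrist_force: [-0.4, -0.1, -2.1]
opening: 0.545
rot [ 0.0008 -0.0008 -0.0018] then move [-0.0771  0.525  -0.0008] | now [ 0.3825 -0.3202  0.1227] t 64.5 j6 -2.47
```

In the tool's units: 0.035 m / 0.5 = 0.07, -0.004 m / 0.5 = -0.008.

```bash
python3 inch.py '[[[-0.008, 0.07, 0], [0, 0, 0]], [[-0.008, 0.07, 0], [0, 0, 0]], [[-0.008, 0.07, 0], [0, 0, 0]], [[-0.008, 0.07, 0], [0, 0, 0]], [[-0.008, 0.07, 0], [0, 0, 0]], [[-0.008, 0.07, 0], [0, 0, 0]], [[-0.008, 0.07, 0], [0, 0, 0]], [[-0.008, 0.07, 0], [0, 0, 0]], [[-0.008, 0.07, 0], [0, 0, 0]], [[-0.008, 0.07, 0], [0, 0, 0]]]' | grep -E "pos|open"; python3 inch.py '[[[-0.012, 0.07, 0], [0, 0, 0]], [[-0.012, 0.07, 0], [0, 0, 0]], [[-0.012, 0.07, 0], [0, 0, 0]], [[-0.012, 0.07, 0], [0, 0, 0]], [[-0.026, 0.07, 0], [0, 0, 0]], [[0, 0, 0], [0, 0, 0]], [[0, 0, 0], [0, 0, 0]], [[0, 0, 0], [0, 0, 0]], [[0, 0, 0], [0, 0, 0]]]' | grep -E "pos|open"
cat > al.py <<'E'
from lat import *
go(.4083,.2098,.1235,.097)
q=O+u*((p-O)@u); print('tool off',(p-O)@v); q[2]=p[2]+.0059
for a in (.05,.07,.09,.11,.13): print(a,'top',pr('top',q+u*a,[-.004,-.002,0,.002,.004]),'scene',pr('scene',q+u*a,[-.004,-.002,0,.002,.004])[:2])
E
python3 al.py
```

```text
eef_pos: [0.3871, 0.0333, 0.1217]
opening: 0.549
eef_pos: [0.4078, 0.2082, 0.1225]
opening: 0.554
rot [-0.0003 -0.0005 -0.0018] then move [-0.      0.0016 -0.0002] | now [0.4084 0.2082 0.1233] t 66.2 j6 -1.31
tool off -0.0009440236674750838
0.05 top [(-26, 14.6), (-15, -11.5), (-6, 11.4), (3, -11.2), (12, 9.9), (20, 6.8), (26, -14.6), (31, -15.3)] scene [(-38, -12.8), (-29, 19.2)]
0.07 top [(-42, 6.5), (-26, 15.9), (-15, -12.1), (-7, 12.4), (3, -13.6), (11, 9.6), (19, 8.1), (26, -10.7), (41, -10.0)] scene [(-29, 18.5), (-20, -17.0)]
0.09 top [(-28, 20.0), (-15, -7.3), (-7, 8.5), (2, -5.8), (11, 5.0), (19, 5.2), (25, -11.2), (43, -3.5)] scene [(-40, 6.7), (-30, 18.6)]
0.11 top [(-35, -5.3), (-28, 20.6), (-21, -3.3), (14, -4.5), (19, 7.6), (25, -11.2)] scene [(-42, -4.6), (-30, 18.6)]
0.13 top [(-39, 5.0), (-34, -3.8), (-28, 20.4), (19, 4.1), (25, -9.4), (43, -5.4)] scene [(-39, -7.0), (-31, 19.0)]
```

In the tool's units: -0.006 m / 0.5 = -0.012, 0.0004 m / 0.5 = 0.0008, -0.02 rad / 4 = -0.005.

```bash
python3 inch.py '[[[-0.012, 0.0008, 0.0012], [0, 0, -0.005]], [[-0.008, 0, 0], [0, 0, 0]], [[0, 0, 0], [0, 0, 0]], [[0, 0, 0], [0, 0, 0]], [[0, 0, 0], [0, 0, 0]], [[0, 0, 0], [0, 0, 0]]]' | grep -E "pos|wrist"; python3 al.py
```

```text
eef_pos: [0.4185, 0.2107, 0.123]
wrist_force: [-0.2, -0.3, -1.4]
rot [ 0.     -0.0001  0.0202] then move [ 0.0102 -0.     -0.0005] | now [0.4184 0.2108 0.123 ] t 66.8 j6 -1.33
tool off 0.0005135546353926559
0.05 top [(-23, 15.1), (-12, -11.5), (-3, 11.7), (6, -12.8), (14, 10.0), (22, 8.3), (30, -22.9)] scene [(-34, -3.9), (-26, 18.9)]
0.07 top [(-24, 16.1), (-12, -13.4), (-3, 12.5), (6, -13.2), (14, 11.1), (23, 6.2), (28, -10.7), (41, -11.5)] scene [(-36, 5.0), (-27, 18.5)]
0.09 top [(-24, 19.0), (-13, -6.2), (-3, 6.3), (6, -7.7), (14, 6.5), (22, 3.8), (29, -10.9)] scene [(-36, 4.7), (-27, 18.8)]
0.11 top [(-39, 4.5), (-34, -4.8), (-24, 21.7), (-17, -3.4), (18, -4.7), (22, 8.7), (29, -9.1), (43, -4.4)] scene [(-43, -3.1), (-35, -3.3)]
0.13 top [(-39, 5.3), (-31, 4.2), (-23, 15.0), (-17, -3.3), (23, 5.4), (28, -10.3), (43, -6.9)] scene [(-27, 18.6), (-18, -4.2)]
```

In the tool's units: -0.006 m / 0.5 = -0.012, -0.0008 m / 0.5 = -0.0016.

```bash
python3 inch.py '[[[-0.012, -0.0016, 0.0006], [0, 0, 0]], [[-0.012, -0.0002, 0], [0, 0, 0]], [[0, 0, 0], [0, 0, 0]], [[0, 0, 0], [0, 0, 0]], [[0, 0, 0], [0, 0, 0]]]' | grep -E "pos|wrist"; for i in 1 2 3 4; do python3 inch.py '[[[-0.005, -0.0001, 0], [0, 0, 0]], [[0, 0, 0], [0, 0, 0]], [[0, 0, 0], [0, 0, 0]]]' | grep -E "pos|wrist"; done
```

```text
eef_pos: [0.4305, 0.2113, 0.1226]
wrist_force: [-0.3, 0.3, 0.0]
eef_pos: [0.4331, 0.2115, 0.1227]
wrist_force: [0.1, 0.6, -0.1]
eef_pos: [0.4356, 0.2118, 0.1228]
wrist_force: [0.7, -0.7, -1.9]
eef_pos: [0.4382, 0.212, 0.1227]
wrist_force: [0.9, -0.5, -0.5]
eef_pos: [0.4406, 0.2123, 0.1227]
wrist_force: [0.2, -0.5, 0.4]
```

In the tool's units: -0.006 m / 0.5 = -0.012, -0.00012 m / 0.5 = -0.0002.

```bash
python3 inch.py '[[[-0.012, -0.0002, 0], [0, 0, 0]], [[-0.012, -0.0002, 0], [0, 0, 0]], [[-0.012, -0.0002, 0], [0, 0, 0]], [[-0.012, -0.0002, 0], [0, 0, 0]], [[0, 0, 0], [0, 0, 0]], [[0, 0, 0], [0, 0, 0]]]' | grep -E "pos|wrist";  python3 inch.py '[[[-0.016, -0.0003, 0], [0, 0, 0]], [[-0.016, -0.0003, 0], [0, 0, 0]], [[-0.016, -0.0003, 0], [0, 0, 0]], [[-0.016, -0.0003, 0], [0, 0, 0]], [[-0.016, -0.0003, 0], [0, 0, 0]], [[0, 0, 0], [0, 0, 0]], [[0, 0, 0], [0, 0, 0]]]' | grep -E "pos|wrist|open";  python3 inch.py '[[[-0.012, -0.0002, 0], [0, 0, 0]], [[-0.012, -0.0002, 0], [0, 0, 0]], [[0, 0, 0], [0, 0, 0]], [[0, 0, 0], [0, 0, 0]]]' | grep -E "pos|wrist"; for i in 1 2 3 4 5 6; do python3 inch.py '[[[-0.004, 0, 0], [0, 0, 0]], [[0, 0, 0], [0, 0, 0]], [[0, 0, 0], [0, 0, 0]]]' | grep -E "pos|wrist"; done
```

```text
eef_pos: [0.4648, 0.2146, 0.1226]
wrist_force: [-0.1, -0.4, -1.5]
eef_pos: [0.5047, 0.2184, 0.1226]
wrist_force: [-0.1, 0.2, -1.1]
opening: 0.547
eef_pos: [0.5165, 0.2197, 0.1228]
wrist_force: [-0.3, -1.1, -0.5]
eef_pos: [0.5181, 0.2199, 0.1228]
wrist_force: [1.1, -0.4, 0.0]
eef_pos: [0.5202, 0.2201, 0.1228]
wrist_force: [0.6, 1.8, -0.2]
eef_pos: [0.5223, 0.2204, 0.1228]
wrist_force: [0.4, 0.3, 0.4]
eef_pos: [0.5242, 0.2206, 0.1227]
wrist_force: [-0.0, 0.1, -0.4]
eef_pos: [0.5262, 0.2208, 0.1227]
wrist_force: [0.2, 0.7, -0.8]
eef_pos: [0.5272, 0.221, 0.1222]
wrist_force: [-5.1, 0.2, -0.1]
```

In the tool's units: -0.002 m / 0.5 = -0.004.

```bash
python3 inch.py '[[[-0.004, 0, 0], [0, 0, 0]], [[0, 0, 0], [0, 0, 0]], [[0, 0, 0], [0, 0, 0]]]' | grep -E "pos|wrist"; python3 inch.py '[[[0.006, 0, 0], [0, 0, 0]], [[0, 0, 0], [0, 0, 0]], [[0, 0, 0], [0, 0, 0]], [[0, 0, 0], [0, 0, 0]], [[0, 0, 0], [0, 0, 0]], [[0, 0, 0], [0, 0, 0]]]' 0.72 | grep -E "pos|wrist|open"; python3 inch.py '[[[0, 0, -0.04], [0, 0, 0]], [[0, 0, -0.06], [0, 0, 0]], [[0, 0, -0.06], [0, 0, 0]], [[0.06, 0, 0], [0, 0, 0]], [[0.08, 0, 0], [0, 0, 0]], [[0.08, 0, 0], [0, 0, 0]], [[0.08, 0, 0], [0, 0, 0]], [[0.06, 0, 0], [0, 0, 0]], [[0, 0, 0], [0, 0, 0]], [[0, 0, 0], [0, 0, 0]], [[0, 0, 0], [0, 0, 0]]]'|grep -E "pos|wrist"
python3 - <<'E'
from h import *
t=manip.snapshot('top');s=manip.snapshot('scene')
for n,z in(('green',.058),('red',.082),('blue',.106),('orange',.130)):
  for cn,im,r in (('top',t,(190,230,226,285)),('scene',s,(190,170,262,280))):
    try:
        c,a,_=blob(mask(im,n,r)); X=onz(cn,[c],z)[0]; d=X[:2]-[.6343,.2312]; print(n,cn,a,c.round(),'bar',d@[.9953,.0968],d@[-.0968,.9953])
    except Exception: print(n,cn,'none')
o=np.zeros((480,800,3),np.uint8); o[:,:320]=cv2.resize(t[190:280,180:240],(320,480),interpolation=cv2.INTER_CUBIC); o[:,320:]=cv2.resize(s[130:250,190:310],(480,480),interpolation=cv2.INTER_CUBIC); cv2.imwrite('pics/end.png',o[:,:,::-1])
E
```

```text
eef_pos: [0.528, 0.2212, 0.1217]
wrist_force: [-8.9, -1.2, 1.0]
eef_pos: [0.5274, 0.2209, 0.123]
wrist_force: [-0.2, 0.7, -0.4]
opening: 0.72
eef_pos: [0.3491, 0.2001, 0.2034]
wrist_force: [0.1, -0.5, -0.2]
green top none
green scene 53 [227. 221.] bar -0.11613288859544017 -0.005953330359589698
red top none
red scene 91 [227. 214.] bar -0.11783584432941756 -0.011949439942572207
blue top none
blue scene 97 [226. 205.] bar -0.11786896776497865 -0.012070381550688299
orange top 487 [212. 270.] bar -0.096078458955103 -0.021337218228356995
orange scene 3728 [226. 250.] bar -0.23843221317725397 -0.19520874918718648
```

View pics/end.png

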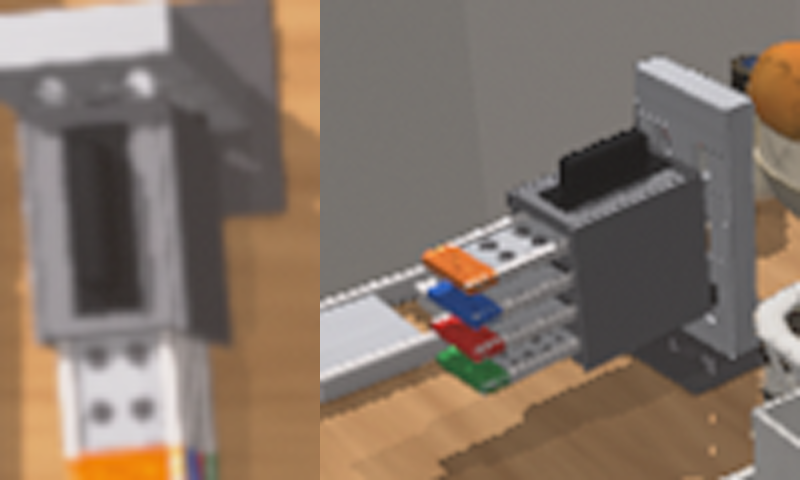

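All four inserts are in their slots with the bars outside, running orange (458,268), blue (463,303), red (468,335) and green (472,367), evenly spaced. The cassette is still on the stand. I'll check orange's depth and the jars once more.

Run:
```python
from h import *
t=manip.snapshot('top');s=manip.snapshot('scene')
for cn,im,r in (('top',t,(190,270,222,290)),('scene',s,(205,188,246,206))):
    h=cv2.cvtColor(im,cv2.COLOR_RGB2HSV); m=((h[:,:,0]>7)&(h[:,:,0]<18)&(h[:,:,1]>185)&(h[:,:,2]>170)).astype(np.uint8); q=np.zeros_like(m); q[r[1]:r[3],r[0]:r[2]]=m[r[1]:r[3],r[0]:r[2]]
    c,a,l=blob(q); X=onz(cn,[c],.130)[0]; d=X[:2]-[.6343,.2312]; b=onz(cn,cv2.boxPoints(cv2.minAreaRect(cv2.findNonZero(l))),.13)[:,:2]-[.6343,.2312]
    print(cn,a,c,'bar',d@[.9953,.0968],d@[-.0968,.9953],(b@[.9953,.0968]).round(4),(b@[-.0968,.9953]).round(4))
g=cv2.cvtColor(s,cv2.COLOR_RGB2GRAY)
print(manip.state()['time'])
```

```text
top 123 [203.19512195 278.81300813] bar -0.1136495336309983 -0.00012339099386834686 [-0.1043 -0.1037 -0.1227 -0.1233] [ 0.0178 -0.0173 -0.0181  0.017 ]
scene 65 [223.84615385 195.56923077] bar -0.11587227046966608 -0.006593043696992563 [-0.1254 -0.1055 -0.1065 -0.1258] [ 0.0063  0.0219 -0.023  -0.0375]
73.0333
```

In the tool's units: 0.038 m / 0.5 = 0.076, 0.035 m / 0.5 = 0.07, 0.02 rad / 4 = 0.005.

```bash
python3 -c "
from h import *
go(.4352,.2118,.100,.097)"; python3 inch.py '[[[0, 0, 0], [0, 0, 0.005]], [[0, 0, 0.06], [0, 0, 0]], [[0, 0, 0.07], [0, 0, 0]], [[0, 0, 0.076], [0, 0, 0]], [[0, 0, 0], [0, 0, 0]], [[0, 0, 0], [0, 0, 0]], [[0, 0, 0], [0, 0, 0]], [[0, 0, 0], [0, 0, 0]], [[0, 0, 0], [0, 0, 0]], [[0, 0, 0], [0, 0, 0]]]' 0.0 20; python3 -c "
from h import *
go(.4751,.2157,.100,.097)"
```

```text
rot [-0.0002 -0.0004  0.0196] then move [-0.0869  0.0035  0.1027] | now [0.3491 0.1999 0.2027] t 73.0 j6 -1.29
time: 73.87
eef_pos: [0.3496, 0.2004, 0.1017]
eef_rot: [-0.049, 0.999, 0.001, 0.002]
wrist_force: [-0.1, 0.2, 0.1]
opening: 0.055
grip_force: 0.0
rot [0.0009 0.0031 0.0001] then move [-0.1264  0.003   0.0017] | now [0.3496 0.2004 0.1017] t 73.9 j6 -1.27
```

In the tool's units: -0.025 m / 0.5 = -0.05, -0.02 m / 0.5 = -0.04.

```bash
python3 inch.py '[[[-0.05, 0.002, 0], [0, 0, 0]], [[-0.05, 0.002, 0], [0, 0, 0]], [[-0.05, 0.002, 0], [0, 0, 0]], [[-0.05, 0, 0], [0, 0, 0]], [[-0.04, 0, 0], [0, 0, 0]], [[0, 0, 0], [0, 0, 0]], [[0, 0, 0], [0, 0, 0]], [[0, 0, 0], [0, 0, 0]]]' | grep -E "pos|wrist"; for i in 1 2 3 4 5 6 7 8; do python3 inch.py '[[[-0.004, 0, 0], [0, 0, 0]], [[-0.004, 0, 0], [0, 0, 0]], [[0, 0, 0], [0, 0, 0]], [[0, 0, 0], [0, 0, 0]]]' | grep -E "pos|wrist"; done
```

```text
eef_pos: [0.467, 0.2145, 0.0999]
wrist_force: [-0.9, -0.1, 0.2]
eef_pos: [0.4713, 0.215, 0.1]
wrist_force: [-0.3, 0.8, -0.0]
eef_pos: [0.4755, 0.2153, 0.0997]
wrist_force: [0.6, -0.1, 0.6]
eef_pos: [0.4795, 0.2157, 0.0997]
wrist_force: [0.3, 0.3, 0.4]
eef_pos: [0.4835, 0.2161, 0.0997]
wrist_force: [0.2, -0.5, 0.2]
eef_pos: [0.4875, 0.2165, 0.0997]
wrist_force: [-0.6, -0.0, -0.3]
eef_pos: [0.4915, 0.2168, 0.0997]
wrist_force: [0.7, 0.9, -0.9]
eef_pos: [0.4954, 0.2172, 0.0997]
wrist_force: [-0.4, 0.6, 0.5]
eef_pos: [0.4994, 0.2176, 0.0997]
wrist_force: [0.1, -0.0, 0.5]
```

```bash
for i in 1 2 3 4 5 6; do python3 inch.py '[[[-0.004, 0, 0], [0, 0, 0]], [[0, 0, 0], [0, 0, 0]], [[0, 0, 0], [0, 0, 0]]]' | grep -E "pos|wrist"; done
```

```text
eef_pos: [0.5013, 0.2178, 0.0997]
wrist_force: [0.4, 0.0, -0.0]
eef_pos: [0.5033, 0.218, 0.0997]
wrist_force: [-0.2, -0.7, -0.3]
eef_pos: [0.5034, 0.2181, 0.099]
wrist_force: [-7.9, -0.2, 3.5]
eef_pos: [0.5035, 0.2182, 0.0984]
wrist_force: [-16.9, -1.5, 6.4]
eef_pos: [0.5035, 0.2182, 0.0978]
wrist_force: [-24.3, -2.1, 10.4]
eef_pos: [0.5034, 0.2182, 0.0972]
wrist_force: [-33.3, -2.6, 14.8]
```

In the tool's units: 0.035 m / 0.5 = 0.07, -0.03 m / 0.5 = -0.06.

```bash
python3 inch.py '[[[0.02, 0, 0], [0, 0, 0]], [[0.06, 0, 0], [0, 0, 0]], [[0.07, 0, 0], [0, 0, 0]], [[0.07, 0, -0.04], [0, 0, 0]], [[0.04, 0, -0.04], [0, 0, 0]], [[0, 0, -0.06], [0, 0, 0]], [[0, 0, 0], [0, 0, 0]], [[0, 0, 0], [0, 0, 0]], [[0, 0, 0], [0, 0, 0]]]' | grep -E "pos|wrist"
python3 - <<'E'
from lat import *
for x in (-.04,0,.04): print('top cass',x,pr('top',O+u*x+[0,0,.141],[-.004,0,.004]))
s=manip.snapshot('scene')
for n,z in(('green',.058),('red',.082),('blue',.106)):
    c,a,_=blob(mask(s,n,(190,170,262,280))); d=onz('scene',[c],z)[0][:2]-O[:2]; print(n,a,d@u[:2],d@v[:2])
print(manip.sign_off())
E
```

```text
eef_pos: [0.3822, 0.2062, 0.1697]
wrist_force: [-0.1, 0.1, -0.3]
top cass -0.04 [(-34, 12.3), (-27, 3.6), (-19, -7.9), (15, 11.2), (38, -6.6)]
top cass 0 [(-33, 13.6), (-20, -7.9), (-14, -10.1), (15, 15.4), (36, -5.3)]
top cass 0.04 [(-33, 7.0), (-14, -5.5), (16, 6.0), (36, -4.1)]
green 43 -0.11753050739831261 -0.00337699223066837
red 102 -0.11734389382718963 -0.013046533843534965
blue 99 -0.11802955451050916 -0.011796460786586029
the job is handed in; nothing more can be done
None
```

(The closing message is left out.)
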